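# Scrub out a paint tin and put the wash brush away

## Task

Take the red-handled wash brush from its sloping rest and scrub out the open paint tin: push the bristle end down to the floor of the tin three times, drawing it up past half the tin's height between the strokes. Then set the brush back on the sloping rest as it lay before and let go, so that you can take it again crosswise, and lay it gently (not dropped) flat in the empty red compartment of the tool tray, bristles over the white patch. Leave the tin standing where it is, and do not disturb the two tools in the grey compartments or the two dolls.

Things in the scene. Friction and masses are not known exactly. Their poses are not given: they have to be found in the camera images.
- wash_brush: straight brush 230 mm long, about 60 g: red square handle 12 x 12 mm, 160 mm long; steel ferrule 16 mm in diameter, 15 mm long; pale bristle head 28 mm in diameter, 55 mm long. Origin on the long axis at mid-length; x along the brush to the bristle end; y, z square to the handle's faces. Centre of mass 12 mm from the origin towards the handle end
- bristle_end (a point): centre of the end face of the bristle head, 115 mm from the brush's origin along its +x; axes as the brush
- handle_end (a point): centre of the handle's free end, 115 mm from the brush's origin along its -x; axes as the brush
- rest: fixed sloping brush rest, steel on a wooden foot board 200 x 100 x 8 mm; a fork carries the handle, a trough the bristle head. It holds the brush at 45 degrees, bristles down, handle end 186 mm above the table. Origin at table height under the middle of the seated brush; x level, in the downhill (bristle) direction; z up
- rest_seat (a point): where the brush's origin lies when seated, 105 mm above the table; axes as the rest (the seated brush's x points 45 degrees below the rest's x, their y agree). Fork: 160 mm from the bristle end, 12 mm long along the brush, inner width 23 mm, prongs 11 mm above the brush axis. The handle is free for 64 mm above the fork and 84 mm between fork and ferrule
- rest_foot (a point): where the bristle end lies when seated, against the stop plate (8 mm higher than the brush axis) that closes the trough's lower end; axes as the rest. Trough: 55 mm long, inner width 37 mm, cheeks 4 mm higher than the brush axis
- tin: open round paint tin standing loose on the table, aluminium with a white and green outside: 80 mm outer diameter, 95 mm high, wall 3 mm, floor 4 mm thick. Origin at the centre of its underside; z up
- tin_mouth (a point): centre of the tin's opening, 95 mm above its underside
- red_lane: empty red compartment, one of three side by side (60 mm apart, order varies) on a 6 mm board. 260 x 56 mm, floor 4, walls 18 mm high, side walls open over the middle 120 mm. +x end: bay 40 mm wide, white patch, for the bristles; -x end: 36 mm wide, ledge 12 mm up for the handle. A brush lying in it has its axis 18 mm above the underside. Origin: centre of underside; x along it to the white end
- palette_knife: palette knife 210 mm long with a dark wooden handle 16 mm wide and 10 mm thick, loose in a grey compartment, lying along it; origin at the underside about mid-length. Bystander
- flat_brush: flat paint brush 185 mm long, blue handle 10 mm wide and 8 mm thick, loose in the other grey compartment; origin at the underside near mid-length. Bystander
- doll_red: clay doll in an orange-red robe with black hair, 98 mm high, 58 mm wide at the foot, standing loose; origin at the centre of its underside. Bystander
- doll_white: unpainted white clay doll of the same size, standing loose; origin at the centre of its underside. Bystander
Not all that is in view belongs to the job. There is more than one size of the wash_brush; the one meant has the size given above.

How it is judged:
By the outcome, as a careful person would: the job done as asked, in the order asked, and still so for the second after the job is handed in, with the robot touching nothing.
It also fails if it takes over 72 s, if anything falls off the work surface, if the arm or the gripper's body presses on something with over 40 N, if the wrist force passes 120 N, or if a joint passes its speed limit or range.

## Robot

A 7-joint arm with a two-finger parallel gripper is mounted at the origin on the work surface. World frame = base frame: x ahead of the robot, y to its left, z up, the work surface at z = 0. Lengths are in m, angles in rad, forces in N, time in s.
With the tool pointing down it reaches from about 0.425 to 0.925 m from the base axis. Payload 6.8 kg.
Tool frame: the origin (TCP) lies at the very end of the fingers, on their centre line; the grasp point (between the pads) lies 19 mm behind it (bot.grasp_offset is the distance from the TCP to the grasp point, in m); z points along the fingers, y is the direction in which the jaws open and shut (so a half turn about z gives the same grasp; the last joint's range is limited). The gripper opens to 85 mm and grips with 20 to 120 N. Pads are 22 mm wide; open, the fingers measure 114 mm over their backs; the gripper's body (76 mm by 85 mm) begins 54 mm behind the grasp point. The pads swing forward as they close: fully open they stand 13 mm farther back than shut.
Start: joints at [-1.343, 0.477, 0.022, 1.555, -0.011, 1.109, -0.083], TCP at [0.222, 0.637, 0.208] pointing down, gripper open.
Joint ranges: [-2.96, 2.96], [-0.34, 2.1], [-1.41, 1.46], [0.24, 2.44], [-1.37, 4.51], [0.17, 1.92], [-2.96, 2.96]. Speed limits (rad/s): [2.39, 2.39, 3.14, 3.14, 3.14, 3.14, 3.14].

## Interface

Orientations are given as a unit quaternion [w, x, y, z].
In Python, from station import monitor, cams, bot, finder gives the robot as it stands.
- The arm moves only by the tool jog_arm, never from a script. Its argument "plan" is a list of rows, each an object of numbers: "x", "y", "z": the shift along the tool's x, y, z as a fraction of full scale; "wx", "wy", "wz": the turn, a rotation vector about the tool's x, y, z as a fraction of full scale. A call has 1 to 12 rows; each row is the pose to reach, as a shift and turn from the pose measured when the call began, along the tool's axes at that moment, turning the shorter way round; what a row does not reach only later rows make up. Full scale, the value 1, is 20 cm for a shift and 180 degrees for a turn. A row lasts 1/12 s, in which the tool goes at most 41.7 mm and 7.16 degrees, less where a joint would pass 70% of its speed; a pose out of reach is approached as far as the arm can. A call with a number of a shift or a turn outside -1 to 1 is refused whole. A call with a gripper value outside its range is refused whole. "hand" is the opening, from -1 (shut) to 1 (fully open), set as the call begins (left out, the last holds). The fingers move at their own pace and stop on an object; "grip_force" is the grip in N (left out, the last holds). Time passes only in rows, so rows that repeat a pose let the fingers close. It gives the time, the measured TCP pose, the force and the opening at its end, in the units of the state.
- monitor.get_obs(): the state, without advancing time (a new reading comes with each control period).
- cams.read_camera(name): name is "side" or "top" or "wrist"; returns the picture (480x640x3 uint8, red, green, blue); there is no depth.
- cams.get_calibration(name): a dict with "fx", "fy", "cx", "cy" (pixels), "distortion" ([k1, k2, p1, p2, k3] as OpenCV has them; the pictures are not rectified), "extrinsics" (4x4, takes a point from world to camera coordinates). Camera axes: x right, y down, z forward; pixel columns grow to the right and rows downward; lengths in m; the calibration is good to about 2 mm. A picture is of the moment at which its call begins: read the wrist's pose just before it. get_calibration takes no time and is no camera call; for the wrist camera it gives the pose at the moment of the call.
- bot.hand_in(): hands the job in, once; it reports no verdict.
Trained networks look in the newest picture that a camera, given by its name, has taken for a name from the list of things; names that differ only in an ending like _2 or _b are one class to them, and where a whole thing is asked for, a point or a joint stands for the part that bears it (a point fixed in the world has none). Each returns a list of dicts, best first, with "confidence" (0 to 1); they miss things now and then, are a little off and sometimes report something else, mostly with a low value. They report only what shows in the picture. A call takes as long as a camera call. They do not tell look-alikes from the thing itself.
- finder.find_in(camera, target): "bbox" ([left, top, width, height] in pixels, round what is visible of it).
- finder.place_of(camera, target): "location" ([column, row] in pixels: a listed point, or the origin of a listed thing).
The state is a dict: "t": time; "q": joint angles; "joint_vel": joint speeds; "joint_torque": joint torques, N m; "eef_pos": TCP position; "tool_rot": TCP orientation; "contact_force": force on the tool from outside, world axes, zero at the start; "torque": the same for the moment, N m; "gripper_width": opening from 0.0 (shut) to 1.0 (fully open).
Only numpy, scipy, OpenCV 4.12 (cv2) and the standard library are available. Lean on these libraries where they do the work, as an engineer would, in place of code of your own. Each camera call takes 0.05 s, during which the arm holds its last target. There are 200 camera calls.

## Working session

There is one attempt and no reset: what is moved stays moved. The work goes in short steps, Python scripts to look and compute and a tool call to move; the robot and the scene stay as the last step left them, time stands still between calls to the robot, and variables do not carry over. Pictures are saved under pics/ and viewed, about 8 in all and at most 12, crops included, and the job is handed in when it is done.

Besides the shell and the picture viewer there is one more tool, called after "Emit:" in YAML: its name, and indented under it one key for each argument. jog_arm: Moves the arm, as the interface text tells. Shift numbers are shares of 20 cm and turn numbers shares of 180 degrees, none past 1 either way. Its arguments: {"type":"object","properties":{"plan":{"type":"array","items":{"type":"object","properties":{"x":{"type":"number","minimum":-1,"maximum":1},"y":{"type":"number","minimum":-1,"maximum":1},"z":{"type":"number","minimum":-1,"maximum":1},"wx":{"type":"number","minimum":-1,"maximum":1},"wy":{"type":"number","minimum":-1,"maximum":1},"wz":{"type":"number","minimum":-1,"maximum":1}}}},"hand":{"type":"number"},"grip_force":{"type":"number"}},"required":["plan"]}

```bash
ls; mkdir -p pics
python3 - <<'E'
from station import monitor,cams,bot,finder
import cv2,numpy as np
o=monitor.get_obs();print(o['t'],o['eef_pos'],o['tool_rot'],o['gripper_width'],bot.grasp_offset)
ims=[]
for c in ['side','top']:
    im=cams.read_camera(c)[:,:,::-1];cv2.imwrite(f'pics/{c}0.png',im)
    K=cams.get_calibration(c);print(c,{k:np.round(v,4).tolist() for k,v in K.items()})
    for n in ['wash_brush','bristle_end','handle_end','rest','rest_seat','rest_foot','tin','tin_mouth','red_lane','palette_knife','flat_brush','doll_red','doll_white']:
        try:print(n,[(np.round(d['location']).tolist(),round(d['confidence'],2)) for d in finder.place_of(c,n)][:4])
        except Exception as e:print(n,e)
E
```

```text
pics
0.0 [0.22224256 0.63666881 0.20649987] [-7.59381568e-05  1.67100171e-01  9.85939469e-01 -9.43200688e-04] 0.9975424039387133 0.0187
side {'fx': 513.073, 'fy': 513.073, 'cx': 324.3919, 'cy': 241.2844, 'distortion': [-0.1313, 0.0, 0.0, 0.0, 0.0], 'extrinsics': [[0.9398, -0.3417, 0.0063, -0.5033], [-0.1686, -0.4796, -0.8612, 0.2137], [0.2973, 0.8082, -0.5083, 0.7847], [0.0, 0.0, 0.0, 1.0]]}
wash_brush [([205.0, 290.0], 0.7), ([286.0, 239.0], 0.58)]
bristle_end [([305.0, 292.0], 0.9)]
handle_end [([242.0, 298.0], 0.62), ([274.0, 184.0], 0.6)]
rest [([290.0, 283.0], 0.95), ([249.0, 189.0], 0.52)]
rest_seat [([290.0, 236.0], 0.86)]
rest_foot [([306.0, 297.0], 0.85)]
tin [([248.0, 229.0], 0.61), ([248.0, 192.0], 0.29)]
tin_mouth [([247.0, 192.0], 0.75)]
red_lane [([420.0, 412.0], 0.89), ([301.0, 296.0], 0.58)]
palette_knife [([346.0, 428.0], 0.58)]
flat_brush [([382.0, 416.0], 0.87)]
doll_red [([348.0, 229.0], 0.56)]
doll_white [([423.0, 276.0], 0.83), ([308.0, 294.0], 0.26)]
top {'fx': 535.3013, 'fy': 535.3013, 'cx': 322.3724, 'cy': 242.4616, 'distortion': [-0.1488, 0.0, 0.0, 0.0, 0.0], 'extrinsics': [[-0.1087, -0.9941, -0.004, 0.0768], [-0.9654, 0.1065, -0.238, 0.5904], [0.237, -0.022, -0.9713, 0.9355], [0.0, 0.0, 0.0, 1.0]]}
wash_brush [([277.0, 389.0], 0.74), ([281.0, 297.0], 0.63)]
bristle_end [([329.0, 298.0], 0.86), ([258.0, 425.0], 0.56)]
handle_end [([229.0, 294.0], 0.7), ([300.0, 354.0], 0.63), ([281.0, 294.0], 0.32)]
rest [([289.0, 305.0], 0.71)]
rest_seat [([283.0, 296.0], 0.68), ([290.0, 303.0], 0.68)]
rest_foot [([324.0, 294.0], 0.65), ([281.0, 296.0], 0.22)]
tin [([162.0, 327.0], 0.7)]
tin_mouth [([147.0, 327.0], 0.89), ([471.0, 271.0], 0.5)]
red_lane [([475.0, 297.0], 0.74), ([469.0, 241.0], 0.61)]
palette_knife [([473.0, 296.0], 0.66)]
flat_brush [([471.0, 269.0], 0.55)]
doll_red [([192.0, 215.0], 0.88)]
doll_white [([298.0, 173.0], 0.66)]
```

View pics/side0.png

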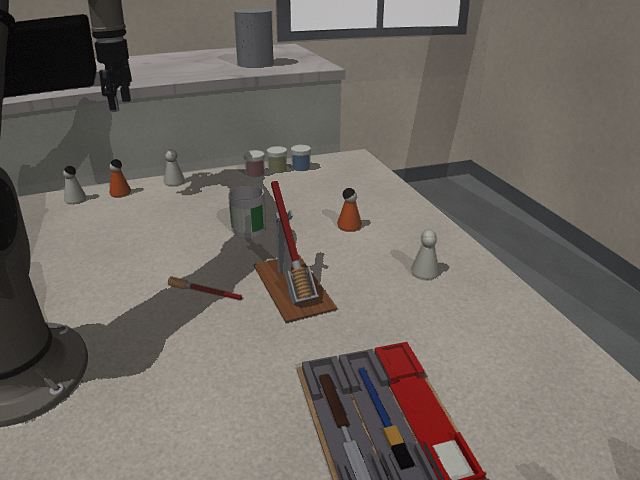

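View pics/top0.png

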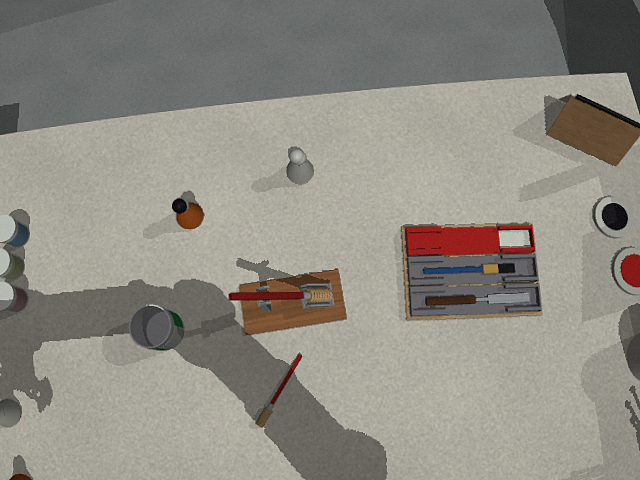

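Both pictures agree on the layout. The target brush sits on the rest: top view handle end (229,296), bristles (330,296); side view (274,184) to (305,297). The look-alike is the small brush lying on the table, top (260,425)–(300,355). The tin is at top (157,327). The red lane is the far one, with its white end to the right at top (514,238).

```bash
cat > h.py <<'E'
from station import monitor,cams,bot,finder
import cv2,numpy as np
from scipy.optimize import least_squares
from scipy.spatial.transform import Rotation as R
def cal(c):
    k=cams.get_calibration(c);K=np.array([[k['fx'],0,k['cx']],[0,k['fy'],k['cy']],[0,0,1]])
    return K,np.array(k['distortion']),np.array(k['extrinsics'])
def proj(C,P):
    K,d,E=C;return cv2.projectPoints(np.atleast_2d(np.array(P,float)),cv2.Rodrigues(E[:3,:3])[0],E[:3,3],K,d)[0][:,0]
def onplane(C,uv,z):
    K,d,E=C;n=cv2.undistortPoints(np.array(uv,float).reshape(-1,1,2),K,d)[:,0]
    D=np.c_[n,np.ones(len(n))]@E[:3,:3];o=-E[:3,:3].T@E[:3,3]
    return o+D*((z-o[2])/D[:,2])[:,None]
def tri(obs):
    f=lambda p:np.concatenate([proj(C,p)[0]-uv for C,uv in obs])
    s=least_squares(f,[.6,0,.1]);return s.x,np.round(s.fun,1)
def q():  # tool pos, rot
    o=monitor.get_obs();w=o['tool_rot'];return np.array(o['eef_pos']),R.from_quat([w[1],w[2],w[3],w[0]]),o
def cmd(pt,Rt,base=None):
    """round numbers for jog rows: shift/0.2, rotvec/pi in current tool axes"""
    p,r,_=q() if base is None else base
    return np.round(r.inv().apply(np.array(pt)-p)/.2,4),np.round((r.inv()*Rt).as_rotvec()/np.pi,4)
E
python3 - <<'E'
from h import *
S,T=cal('side'),cal('top')
for n,a,b in [('handle',(274,184),(229,295)),('bristle',(305,292),(329,297)),('seat',(290,236),(283,296)),('mouth',(247,191),(147,327)),('foot',(306,297),(324,294))]:
    print(n,*tri([(S,a),(T,b)]))
print('board',onplane(T,[(244,333),(346,318),(338,269)],.008))
print('boardS',onplane(S,[(254,262),(288,321),(337,308)],.008))
print('lane',onplane(T,[(406,226),(532,224),(535,250),(408,254)],.024))
print('laneS',onplane(S,[(376,347),(410,343)],.024))
print('dolls',onplane(T,[(190,222),(301,180)],0.0),'small',onplane(T,[(300,355),(260,425)],0.01))
im=cv2.imread('pics/top0.png')
a=cv2.resize(im[255:355,110:360],None,fx=3.2,fy=3.2,interpolation=2)
im=cv2.imread('pics/side0.png')
b=cv2.resize(im[165:330,200:365],None,fx=1.7,fy=1.7,interpolation=2)
c=np.zeros((600,800,3),np.uint8);c[:a.shape[0],:800]=a;c[320:600,:280]=b[:280,:280]
im=cv2.imread('pics/top0.png');d=cv2.resize(im[210:330,390:560],None,fx=2.33,fy=2.33,interpolation=2);c[320:320+d.shape[0],300:300+d.shape[1]]=d
cv2.imwrite('pics/c1.png',c)
E
```

```text
handle [0.49644968 0.17656394 0.18067571] [ 0.5 -0.1 -0.   0.4]
bristle [0.49886291 0.00961781 0.03864928] [-1.5  0.3  0.1 -1.6]
seat [0.49836964 0.09221108 0.11019934] [-1.1  0.2  0.1 -1. ]
mouth [0.47016868 0.34363978 0.09597898] [-1.6  0.2  0.1 -1.3]
foot [0.50582383 0.01865604 0.01991044] [-0.3  0.1  0.  -0.3]
board [[ 0.44775794  0.18110942  0.008     ]
 [ 0.45556697 -0.01873878  0.008     ]
 [ 0.55356791 -0.01441931  0.008     ]]
boardS [[ 0.44704401  0.18441633  0.008     ]
 [ 0.45923633 -0.02252582  0.008     ]
 [ 0.55389263 -0.01667267  0.008     ]]
lane [[ 0.62213596 -0.15857286  0.024     ]
 [ 0.59849935 -0.4174842   0.024     ]
 [ 0.54439971 -0.41266751  0.024     ]
 [ 0.5651033  -0.15416769  0.024     ]]
laneS [[ 0.56855709 -0.15165052  0.024     ]
 [ 0.62468193 -0.16209093  0.024     ]]
dolls [[0.68571099 0.276529   0.        ]
 [0.75073931 0.0399677  0.        ]] small [[0.39445934 0.07717219 0.01      ]
 [0.27172197 0.16552175 0.01      ]]
```

View pics/c1.png

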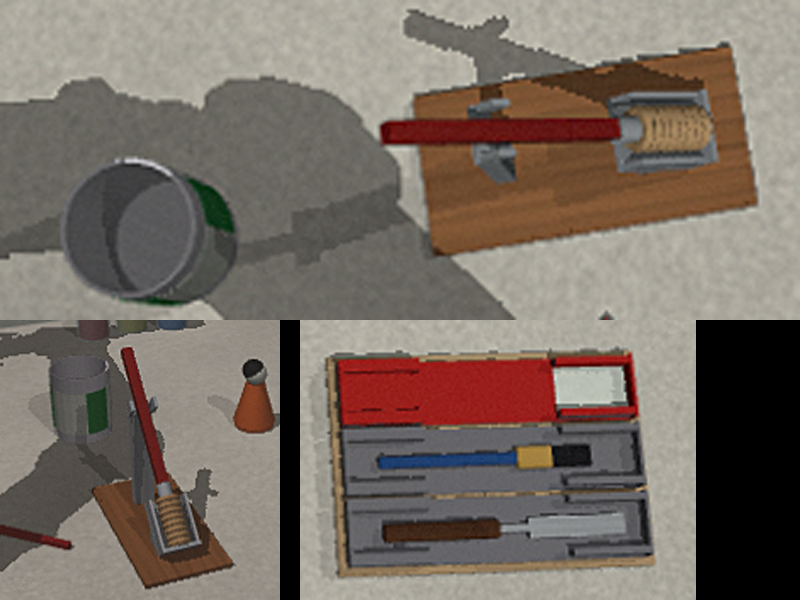

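Picture 3 (close crop) confirms the choice. The brush on the rest has handle end at top (229.7,296) and bristles ending at (332,295), and it is the full-size one. The tin is open with its rim around (151,325), and the red lane is empty with the patch at the right. Next I fit the poses and work out the first reach.

```bash
cat > fit.py <<'E'
from h import *
def brushpts(x,y,a,s=(-.115,.045,.115)):
    h=np.array([np.cos(a),np.sin(a),0]);d=(h-[0,0,1])/2**.5
    return np.array([[x,y,.105]+t*d for t in s])
E
python3 - <<'E'
from fit import *
S,T=cal('side'),cal('top')
top=np.array([(229.7,296.2),(303.7,295),(331,295.5)]);sid=np.array([(274.1,182.6),(295.9,262.6),(305,298)])
f=lambda p:np.r_[(proj(T,brushpts(*p))-top).ravel(),(proj(S,brushpts(*p))-sid).ravel()]
s=least_squares(f,[.498,.09,-1.55],loss='soft_l1');print(s.x,np.round(f(s.x),1))
# tin rim ellipse top: segment not needed; rim extremes by eye
rim=np.array([(110+63/3.2,255+228/3.2),(110+203/3.2,255+228/3.2),(110+133/3.2,255+157/3.2),(110+130/3.2,255+300/3.2)])
P=onplane(T,rim,.095);print('rim',P.round(4))
x,y,a=s.x;h=np.array([np.cos(a),np.sin(a),0]);d=(h-[0,0,1])/2**.5
ty=np.array([-h[1],h[0],0]);Rt=R.from_matrix(np.c_[np.cross(ty,d),ty,d])
seat=np.array([x,y,.105])
pre=seat-.115*d-.10*d
print('pre',pre,'cmd',cmd(pre,Rt),'up',cmd([.3,.5,.33],Rt))
E
```

```text
[ 0.49787598  0.08962333 -1.52695181] [ 2.2 -0.4 -0.5  0.4 -1.4 -0.4 -0.1 -0.1 -0.6 -0.2  0.2  1.1]
rim [[0.4724 0.3766 0.095 ]
 [0.4647 0.2953 0.095 ]
 [0.5089 0.3338 0.095 ]
 [0.4284 0.3394 0.095 ]]
pre [0.49121252 0.24150519 0.25702796] cmd (array([-1.9212, -1.4256, -0.2478]), array([ 0.1485, -0.2192,  0.3585])) up (array([-0.5926, -0.5204, -0.6125]), array([ 0.1485, -0.2192,  0.3585]))
```

Emit:
jog_arm:
  plan:
    - {"x": -0.2,"y": -0.17,"z": -0.3,"wx": 0.03,"wy": -0.045,"wz": 0.07}
    - {"x": -0.4,"y": -0.35,"z": -0.6,"wx": 0.06,"wy": -0.09,"wz": 0.14}
    - {"x": -0.6,"y": -0.52,"z": -0.61,"wx": 0.09,"wy": -0.13,"wz": 0.215}
    - {"x": -0.6,"y": -0.52,"z": -0.61,"wx": 0.12,"wy": -0.175,"wz": 0.287}
    - {"x": -0.6,"y": -0.52,"z": -0.61,"wx": 0.1485,"wy": -0.2192,"wz": 0.3585}
    - {"x": -0.6,"y": -0.52,"z": -0.61,"wx": 0.1485,"wy": -0.2192,"wz": 0.3585}
    - {"x": -0.6,"y": -0.52,"z": -0.61,"wx": 0.1485,"wy": -0.2192,"wz": 0.3585}
    - {"x": -0.6,"y": -0.52,"z": -0.61,"wx": 0.1485,"wy": -0.2192,"wz": 0.3585}
    - {"x": -0.6,"y": -0.52,"z": -0.61,"wx": 0.1485,"wy": -0.2192,"wz": 0.3585}
    - {"x": -0.6,"y": -0.52,"z": -0.61,"wx": 0.1485,"wy": -0.2192,"wz": 0.3585}
    - {"x": -0.6,"y": -0.52,"z": -0.61,"wx": 0.1485,"wy": -0.2192,"wz": 0.3585}
    - {"x": -0.6,"y": -0.52,"z": -0.61,"wx": 0.1485,"wy": -0.2192,"wz": 0.3585}
  hand: 1

```text
t: 2.4
eef_pos: [0.3047, 0.4924, 0.3149]
tool_rot: [0.265, 0.62, 0.69, -0.264]
contact_force: [1.1, -0.5, -2.6]
gripper_width: 1.002
```

```bash
cat >> fit.py <<'E'
X0,Y0,A0=.4979,.0896,-1.527
def frame(a=A0):
    h=np.array([np.cos(a),np.sin(a),0]);d=(h-[0,0,1])/2**.5;n=(h+[0,0,1])/2**.5
    ty=np.array([-h[1],h[0],0]);return h,d,n,ty
def rot(ty,z):return R.from_matrix(np.c_[np.cross(ty,z),ty,z])
E
python3 - <<'E'
from fit import *
h,d,n,ty=frame();p,r,o=q();print(o['t'],p,o['q'],r.as_matrix().round(3).tolist())
print(cmd(np.array([X0,Y0,.105])-.215*d,rot(ty,d)))
E
```

```text
2.4 [0.30474352 0.49243099 0.31489143] [-1.65890386  0.77500712  0.73986307  1.2405129  -0.02512394  1.91063194
 -0.81180295] [[-0.091, 0.995, 0.037], [0.716, 0.091, -0.693], [-0.693, -0.036, -0.72]]
(array([-0.7819,  0.8244,  1.112 ]), array([ 0.0023, -0.006 ,  0.0188]))
```

Emit:
jog_arm:
  plan:
    - {"x": -0.13,"y": 0.14,"z": 0.18,"wz": 0.01}
    - {"x": -0.26,"y": 0.28,"z": 0.36,"wz": 0.0188}
    - {"x": -0.39,"y": 0.41,"z": 0.54,"wz": 0.0188}
    - {"x": -0.52,"y": 0.55,"z": 0.7,"wz": 0.0188}
    - {"x": -0.65,"y": 0.69,"z": 0.85,"wz": 0.0188}
    - {"x": -0.78,"y": 0.824,"z": 1.0,"wy": -0.006,"wz": 0.0188}
    - {"x": -0.78,"y": 0.824,"z": 1.0,"wy": -0.006,"wz": 0.0188}
    - {"x": -0.78,"y": 0.824,"z": 1.0,"wy": -0.006,"wz": 0.0188}

```text
invalid input at $.plan[0]: expected keys x, y, z, wx, wy, wz
```

Run:
```python
from fit import *
h,d,n,ty=frame();p,r,o=q();print(o['t'],p,o['q'],r.as_matrix().round(3).tolist())
print(cmd(np.array([X0,Y0,.105])-.215*d,rot(ty,d)))
W=cal('wrist');im=cams.read_camera('wrist')[:,:,::-1];im=im.copy()
for n_ in ['handle_end','bristle_end','rest_seat','wash_brush']:print(n_,finder.place_of('wrist',n_)[:2])
for u in proj(W,brushpts(X0,Y0,A0,(-.115,-.045,.045,.06,.115))):print(u);cv2.circle(im,tuple(int(v) for v in u),3,(0,255,0),1)
cv2.imwrite('pics/w1.png',im)
```

```text
2.4 [0.30474352 0.49243099 0.31489143] [-1.65890386  0.77500712  0.73986307  1.2405129  -0.02512394  1.91063194
 -0.81180295] [[-0.091, 0.995, 0.037], [0.716, 0.091, -0.693], [-0.693, -0.036, -0.72]]
(array([-0.7819,  0.8244,  1.112 ]), array([ 0.0023, -0.006 ,  0.0188]))
handle_end [{'location': [350.6, 222.2], 'confidence': 0.91}, {'location': [426.7, 297.3], 'confidence': 0.88}]
bristle_end [{'location': [287.2, 188.7], 'confidence': 0.74}]
rest_seat [{'location': [408.5, 266.0], 'confidence': 0.87}]
wash_brush [{'location': [410.0, 269.3], 'confidence': 0.87}, {'location': [325.1, 203.2], 'confidence': 0.71}]
[427.11869937 296.39827969]
[414.87123264 278.93704766]
[402.52588948 261.39315112]
[400.75547778 258.88181064]
[394.82848769 250.48258441]
```

View pics/w1.png

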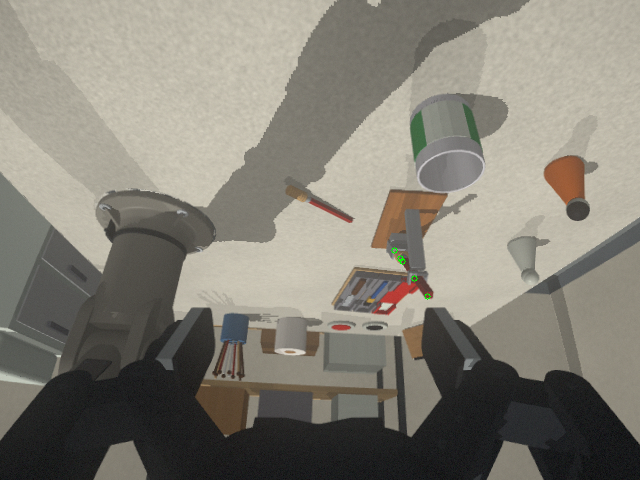

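Picture 4 (wrist view) shows the fitted brush points landing on the seated brush, with handle end near (427,297). The jog was refused because every row needs all six keys, so I'm resending it.

Emit:
jog_arm:
  plan:
    - {"x": -0.13,"y": 0.14,"z": 0.18,"wx": 0,"wy": 0,"wz": 0.01}
    - {"x": -0.26,"y": 0.28,"z": 0.36,"wx": 0,"wy": 0,"wz": 0.0188}
    - {"x": -0.39,"y": 0.41,"z": 0.54,"wx": 0,"wy": 0,"wz": 0.0188}
    - {"x": -0.52,"y": 0.55,"z": 0.7,"wx": 0,"wy": 0,"wz": 0.0188}
    - {"x": -0.65,"y": 0.69,"z": 0.85,"wx": 0,"wy": 0,"wz": 0.0188}
    - {"x": -0.78,"y": 0.824,"z": 1.0,"wx": 0,"wy": -0.006,"wz": 0.0188}
    - {"x": -0.78,"y": 0.824,"z": 1.0,"wx": 0,"wy": -0.006,"wz": 0.0188}
    - {"x": -0.78,"y": 0.824,"z": 1.0,"wx": 0,"wy": -0.006,"wz": 0.0188}

```text
t: 3.32
eef_pos: [0.493, 0.2521, 0.2756]
tool_rot: [0.277, 0.639, 0.668, -0.261]
contact_force: [0.6, -1.2, 0.8]
gripper_width: 0.999
```

Run:
```python
from fit import *
h,d,n,ty=frame();p,r,o=q();print(o['t'],p,o['q'],r.as_matrix().round(3).tolist())
print(cmd(np.array([X0,Y0,.105])-.215*d,rot(ty,d)))
W=cal('wrist');im=cams.read_camera('wrist')[:,:,::-1];im=im.copy()
for n_ in ['handle_end','bristle_end','rest_seat','wash_brush']:print(n_,finder.place_of('wrist',n_)[:2])
for u in proj(W,brushpts(X0,Y0,A0,(-.115,-.045,.045,.06,.115))):print(u);cv2.circle(im,tuple(int(v) for v in u),3,(0,255,0),1)
cv2.imwrite('pics/w2.png',im)
```

```text
3.3167 [0.49301064 0.25209487 0.27561551] [-1.41487459  0.6642643   0.81702546  1.58147964  0.17735853  1.52575666
 -0.61100242] [[-0.028, 0.999, 0.037], [0.709, 0.046, -0.703], [-0.704, 0.006, -0.71]]
(array([ 0.0281, -0.0119,  0.103 ]), array([ 0.002 , -0.0013, -0.0009]))
handle_end [{'location': [311.8, 220.9], 'confidence': 0.7}, {'location': [233.1, 136.2], 'confidence': 0.69}]
bristle_end [{'location': [103.5, 78.8], 'confidence': 0.66}]
rest_seat [{'location': [313.3, 194.5], 'confidence': 0.64}]
wash_brush [{'location': [179.1, 107.5], 'confidence': 0.93}, {'location': [315.8, 192.4], 'confidence': 0.88}]
[312.91262671 222.42878822]
[313.43377942 205.77673405]
[313.87549435 191.70789018]
[313.93314227 189.87481797]
[314.11704868 184.03171162]
```

View pics/w2.png

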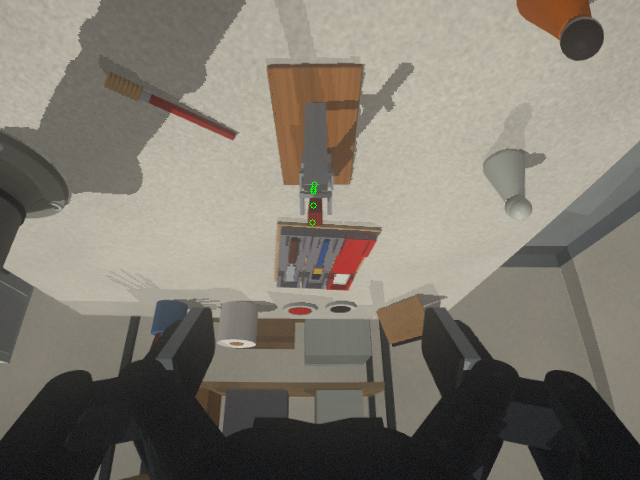

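Picture 5: the fit holds from near. Handle end is at (313,222) as predicted, with the jaws centred on it. Next I compute the axial grasp.

Run:
```python
from fit import *
h,d,n,ty=frame();s=np.array([X0,Y0,.105])
for t in (-.165,-.115,-.09,-.066):print(t,cmd(s+t*d+.0007*ty,rot(ty,d)))
```

```text
-0.165 (array([-0.0093,  0.0016,  0.3799]), array([ 0.0038, -0.002 ,  0.0015]))
-0.115 (array([-0.0109, -0.0014,  0.6299]), array([ 0.0038, -0.002 ,  0.0015]))
-0.09 (array([-0.0117, -0.0029,  0.7549]), array([ 0.0038, -0.002 ,  0.0015]))
-0.066 (array([-0.0124, -0.0044,  0.8749]), array([ 0.0038, -0.002 ,  0.0015]))
```

Emit:
jog_arm:
  plan:
    - {"x": -0.009,"y": 0.0016,"z": 0.13,"wx": 0.0038,"wy": -0.002,"wz": 0.0015}
    - {"x": -0.0093,"y": 0.0016,"z": 0.26,"wx": 0.0038,"wy": -0.002,"wz": 0.0015}
    - {"x": -0.0093,"y": 0.0016,"z": 0.38,"wx": 0.0038,"wy": -0.002,"wz": 0.0015}
    - {"x": -0.01,"y": 0,"z": 0.48,"wx": 0.0038,"wy": -0.002,"wz": 0.0015}
    - {"x": -0.0105,"y": -0.001,"z": 0.56,"wx": 0.0038,"wy": -0.002,"wz": 0.0015}
    - {"x": -0.011,"y": -0.0014,"z": 0.63,"wx": 0.0038,"wy": -0.002,"wz": 0.0015}
    - {"x": -0.0115,"y": -0.002,"z": 0.7,"wx": 0.0038,"wy": -0.002,"wz": 0.0015}
    - {"x": -0.012,"y": -0.003,"z": 0.76,"wx": 0.0038,"wy": -0.002,"wz": 0.0015}
    - {"x": -0.0122,"y": -0.004,"z": 0.82,"wx": 0.0038,"wy": -0.002,"wz": 0.0015}
    - {"x": -0.0124,"y": -0.0044,"z": 0.875,"wx": 0.0038,"wy": -0.002,"wz": 0.0015}
    - {"x": -0.0124,"y": -0.0044,"z": 0.875,"wx": 0.0038,"wy": -0.002,"wz": 0.0015}
    - {"x": -0.0124,"y": -0.0044,"z": 0.875,"wx": 0.0038,"wy": -0.002,"wz": 0.0015}

```text
t: 4.57
eef_pos: [0.4963, 0.1373, 0.1514]
tool_rot: [0.276, 0.638, 0.668, -0.265]
contact_force: [1.0, -0.1, -0.3]
gripper_width: 1.002
```

Run:
```python
from fit import *
h,d,n,ty=frame();s=np.array([X0,Y0,.105]);S=cal('side')
cams.read_camera('top');cams.read_camera('top')
im=cams.read_camera('side')[:,:,::-1];p,r,o=q();print(o['t'],p,o['contact_force'],cmd(s-.066*d+.0007*ty,rot(ty,d)))
a=cv2.resize(im[140:320,200:380],None,fx=3,fy=3,interpolation=2);cv2.imwrite('pics/s2.png',a)
```

```text
4.7167 [0.49694017 0.13749162 0.15191533] [-0.77720662  0.4304194   0.55770805] (array([-0.0034, -0.0022,  0.0052]), array([ 0.0005, -0.0003,  0.0002]))
```

View pics/s2.png

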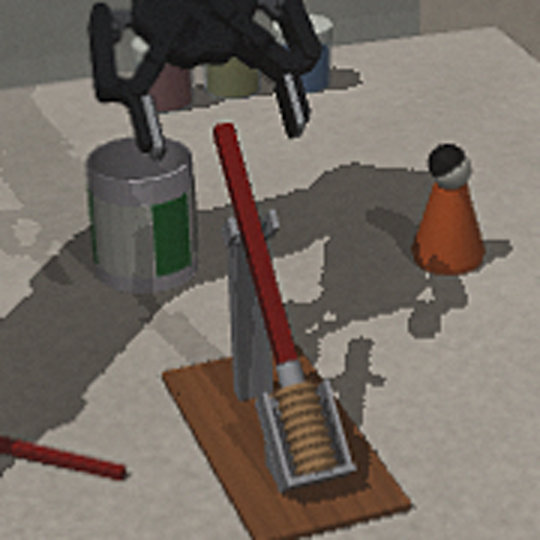

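Picture 6 shows the open fingertips at crop (150,152) and (295,132), straddling the handle end at (225,128), so I close.

Emit:
jog_arm:
  plan:
    - {"x": 0,"y": 0,"z": 0,"wx": 0,"wy": 0,"wz": 0}
    - {"x": 0,"y": 0,"z": 0,"wx": 0,"wy": 0,"wz": 0}
    - {"x": 0,"y": 0,"z": 0,"wx": 0,"wy": 0,"wz": 0}
    - {"x": 0,"y": 0,"z": 0,"wx": 0,"wy": 0,"wz": 0}
    - {"x": 0,"y": 0,"z": 0,"wx": 0,"wy": 0,"wz": 0}
    - {"x": 0,"y": 0,"z": 0,"wx": 0,"wy": 0,"wz": 0}
    - {"x": 0,"y": 0,"z": 0,"wx": 0,"wy": 0,"wz": 0}
    - {"x": 0,"y": 0,"z": 0,"wx": 0,"wy": 0,"wz": 0}
    - {"x": 0,"y": 0,"z": 0,"wx": 0,"wy": 0,"wz": 0}
    - {"x": 0,"y": 0,"z": 0,"wx": 0,"wy": 0,"wz": 0}
  hand: -1
  grip_force: 60

```text
t: 5.55
eef_pos: [0.4971, 0.1377, 0.152]
tool_rot: [0.277, 0.638, 0.668, -0.264]
contact_force: [0.1, 1.2, 2.0]
gripper_width: 0.127
```

Run:
```python
from fit import *
h,d,n,ty=frame();p,r,o=q();print(o['t'],p,o['tool_rot'],o['contact_force'],o['gripper_width'])
for z in (.02,.05,.15,.2):print(cmd(p+[0,0,z],r))
```

```text
5.55 [0.49710163 0.1376602  0.15201381] [ 0.27655302  0.63847292  0.66809268 -0.26367201] [0.06373143 1.15981495 1.95279618] 0.12733799927388473
(array([-0.0706,  0.0001, -0.0708]), array([0., 0., 0.]))
(array([-0.1766,  0.0002, -0.177 ]), array([0., 0., 0.]))
(array([-0.5297,  0.0006, -0.531 ]), array([0., 0., 0.]))
(array([-0.7062,  0.0008, -0.708 ]), array([0., 0., 0.]))
```

Emit:
jog_arm:
  plan:
    - {"x": -0.02,"y": 0,"z": -0.02,"wx": 0,"wy": 0,"wz": 0}
    - {"x": -0.045,"y": 0,"z": -0.045,"wx": 0,"wy": 0,"wz": 0}
    - {"x": -0.08,"y": 0,"z": -0.08,"wx": 0,"wy": 0,"wz": 0}
    - {"x": -0.13,"y": 0,"z": -0.13,"wx": 0,"wy": 0,"wz": 0}
    - {"x": -0.19,"y": 0,"z": -0.19,"wx": 0,"wy": 0,"wz": 0}
    - {"x": -0.26,"y": 0,"z": -0.26,"wx": 0,"wy": 0,"wz": 0}
    - {"x": -0.33,"y": 0,"z": -0.33,"wx": 0,"wy": 0,"wz": 0}
    - {"x": -0.4,"y": 0,"z": -0.4,"wx": 0,"wy": 0,"wz": 0}
    - {"x": -0.47,"y": 0,"z": -0.47,"wx": 0,"wy": 0,"wz": 0}
    - {"x": -0.53,"y": 0,"z": -0.53,"wx": 0,"wy": 0,"wz": 0}
    - {"x": -0.58,"y": 0,"z": -0.58,"wx": 0,"wy": 0,"wz": 0}
    - {"x": -0.6,"y": 0,"z": -0.6,"wx": 0,"wy": 0,"wz": 0}

```text
t: 6.55
eef_pos: [0.4977, 0.1371, 0.3245]
tool_rot: [0.276, 0.639, 0.668, -0.262]
contact_force: [-0.3, -0.2, -1.2]
gripper_width: 0.127
```

Run:
```python
from fit import *
h,d,n,ty=frame();
for c in('top','side'):
    cams.read_camera(c);print(c,finder.place_of(c,'tin_mouth')[:2],finder.place_of(c,'bristle_end')[:2],finder.place_of(c,'handle_end')[:2])
p,r,o=q();print(o['t'],p,o['tool_rot'],o['contact_force'],o['gripper_width'],o['q'])
down=rot(ty,np.array([0,0,-1.]))
print(cmd([.469,.338,.34],down), cmd([.469,.338,.34],down)[1])
im=cams.read_camera('side')[:,:,::-1];cv2.imwrite('pics/s3.png',im)
```

```text
top [{'location': [149.2, 323.8], 'confidence': 0.82}] [{'location': [256.4, 425.9], 'confidence': 0.84}, {'location': [328.7, 282.0], 'confidence': 0.67}] [{'location': [301.0, 355.1], 'confidence': 0.72}, {'location': [208.7, 275.8], 'confidence': 0.65}]
side [{'location': [247.2, 191.9], 'confidence': 0.8}] [{'location': [305.1, 212.6], 'confidence': 0.72}, {'location': [169.2, 279.5], 'confidence': 0.59}] [{'location': [268.7, 92.9], 'confidence': 0.77}, {'location': [240.0, 297.2], 'confidence': 0.74}]
6.95 [0.49661344 0.13731954 0.32112676] [ 0.27654782  0.63820319  0.66807727 -0.26436859] [ 0.50568138  0.69176791 -1.49007399] 0.12967764897333298 [-1.41292769  0.50906959  0.9108031   1.72587037  0.29876017  1.46917642
 -0.53426583]
(array([ 0.6467, -0.0922, -0.7798]), array([2.000e-04, 2.499e-01, 6.000e-04])) [2.000e-04 2.499e-01 6.000e-04]
```

Emit:
jog_arm:
  plan:
    - {"x": 0.0,"y": -0.01,"z": -0.12,"wx": 0,"wy": 0.015,"wz": 0}
    - {"x": 0.04,"y": -0.02,"z": -0.24,"wx": 0,"wy": 0.04,"wz": 0}
    - {"x": 0.1,"y": -0.03,"z": -0.35,"wx": 0,"wy": 0.07,"wz": 0}
    - {"x": 0.18,"y": -0.04,"z": -0.45,"wx": 0,"wy": 0.1,"wz": 0}
    - {"x": 0.26,"y": -0.05,"z": -0.54,"wx": 0,"wy": 0.13,"wz": 0}
    - {"x": 0.34,"y": -0.06,"z": -0.62,"wx": 0,"wy": 0.16,"wz": 0}
    - {"x": 0.42,"y": -0.07,"z": -0.7,"wx": 0,"wy": 0.19,"wz": 0}
    - {"x": 0.49,"y": -0.08,"z": -0.77,"wx": 0,"wy": 0.22,"wz": 0}
    - {"x": 0.55,"y": -0.09,"z": -0.82,"wx": 0,"wy": 0.24,"wz": 0}
    - {"x": 0.576,"y": -0.092,"z": -0.85,"wx": 0,"wy": 0.25,"wz": 0}
    - {"x": 0.576,"y": -0.092,"z": -0.85,"wx": 0,"wy": 0.25,"wz": 0}
    - {"x": 0.576,"y": -0.092,"z": -0.85,"wx": 0,"wy": 0.25,"wz": 0}

```text
t: 8.0
eef_pos: [0.4691, 0.3373, 0.3597]
tool_rot: [0.001, 0.691, 0.723, -0.001]
contact_force: [0.9, -0.3, -1.4]
gripper_width: 0.125
```

Run:
```python
from fit import *
h,d,n,ty=frame();S,T=cal('side'),cal('top')
ob={}
for c,C in(('top',T),('side',S)):
    im=cams.read_camera(c)[:,:,::-1].copy();g=im.copy()
    p,r,o=q();b=p+r.apply([0,0,.181])
    for P in (b,p-r.apply([0,0,.049])):
        u=proj(C,P)[0];print(c,u);cv2.circle(g,(int(u[0]),int(u[1])),2,(0,255,0),-1)
    for xy in ((.469,.339),):
        t=np.linspace(0,6.28,60);pts=proj(C,np.c_[xy[0]+.04*np.cos(t),xy[1]+.04*np.sin(t),0*t+.095])
        for u in pts:g[int(round(u[1])),int(round(u[0]))]=(255,0,255)
    ob[c]=g
    for k in('tin_mouth','bristle_end'):print(k,[np.round(e['location']).tolist()+[round(e['confidence'],2)] for e in finder.place_of(c,k)[:3]])
p,r,o=q();print(o['t'],p,r.as_matrix().round(3).tolist(),o['q'])
a=cv2.resize(ob['top'][250:390,60:220],None,fx=2.5,fy=2.5,interpolation=0);b=cv2.resize(ob['side'][60:260,180:340],None,fx=2.5,fy=2.5,interpolation=0)
c=np.zeros((500,800,3),np.uint8);c[:350,:400]=a;c[:500,400:800]=b;cv2.imwrite('pics/c3.png',c)
```

```text
top [135.02058207 321.66672329]
top [ 72.46767291 303.67025851]
tin_mouth [[148.0, 323.0, 0.78]]
bristle_end [[259.0, 425.0, 0.95], [133.0, 323.0, 0.66], [289.0, 304.0, 0.23]]
side [242.94977278 157.87429358]
side [235.57230943  49.22032694]
tin_mouth [[249.0, 193.0, 0.57], [289.0, 285.0, 0.46]]
bristle_end [[172.0, 280.0, 0.91], [242.0, 155.0, 0.64]]
8.3 [0.46909955 0.33799101 0.3597885 ] [[-0.046, 0.999, -0.0], [0.999, 0.046, -0.001], [-0.001, -0.0, -1.0]] [-1.38081212  0.25739277  0.81880401  1.62380688 -0.19123142  1.34451002
 -0.48930397]
```

View pics/c3.png

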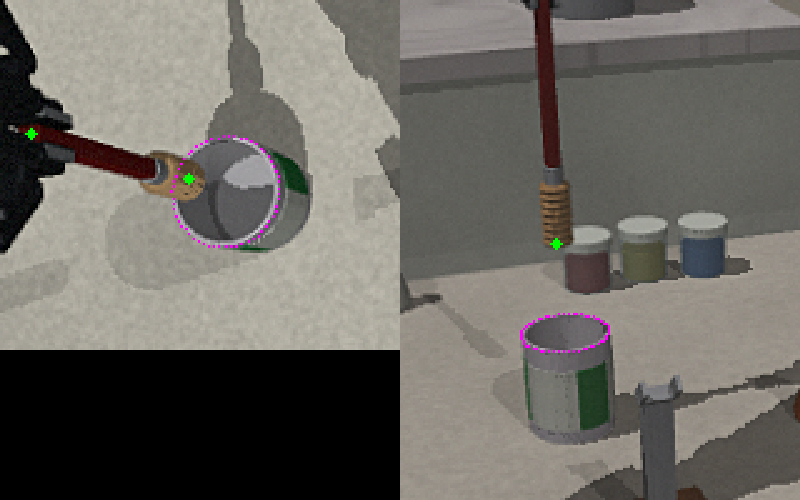

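Picture 7 shows the magenta model rim on the tin's real rim in both views, and the predicted bristle end on the real one. I go down into the tin.

Emit:
jog_arm:
  plan:
    - {"x": 0,"y": 0,"z": 0.06,"wx": 0,"wy": 0,"wz": 0}
    - {"x": 0,"y": 0,"z": 0.14,"wx": 0,"wy": 0,"wz": 0}
    - {"x": 0,"y": 0.0,"z": 0.24,"wx": 0,"wy": 0,"wz": 0}
    - {"x": 0,"y": 0,"z": 0.34,"wx": 0,"wy": 0,"wz": 0}
    - {"x": 0,"y": 0,"z": 0.44,"wx": 0,"wy": 0,"wz": 0}
    - {"x": 0,"y": 0,"z": 0.54,"wx": 0,"wy": 0,"wz": 0}
    - {"x": 0,"y": 0,"z": 0.63,"wx": 0,"wy": 0,"wz": 0}
    - {"x": 0,"y": 0,"z": 0.71,"wx": 0,"wy": 0,"wz": 0}
    - {"x": 0,"y": 0,"z": 0.77,"wx": 0,"wy": 0,"wz": 0}
    - {"x": 0,"y": 0,"z": 0.82,"wx": 0,"wy": 0,"wz": 0}
    - {"x": 0,"y": 0,"z": 0.84,"wx": 0,"wy": 0,"wz": 0}
    - {"x": 0,"y": 0,"z": 0.84,"wx": 0,"wy": 0,"wz": 0}

```text
t: 9.3
eef_pos: [0.4687, 0.3375, 0.1908]
tool_rot: [0.0, 0.691, 0.723, -0.001]
contact_force: [-0.2, -0.2, -0.6]
gripper_width: 0.126
```

Emit:
jog_arm:
  plan:
    - {"x": 0,"y": 0,"z": 0.01,"wx": 0,"wy": 0,"wz": 0}
    - {"x": 0,"y": 0,"z": 0.018,"wx": 0,"wy": 0,"wz": 0}
    - {"x": 0,"y": 0.0,"z": 0.023,"wx": 0,"wy": 0,"wz": 0}
    - {"x": 0,"y": 0.0,"z": 0.026,"wx": 0,"wy": 0,"wz": 0}
    - {"x": 0,"y": 0.0,"z": 0.026,"wx": 0,"wy": 0,"wz": 0}

```text
t: 9.72
eef_pos: [0.4688, 0.3376, 0.1859]
tool_rot: [0.0, 0.691, 0.723, -0.001]
contact_force: [0.0, -0.2, -0.7]
gripper_width: 0.126
```

Emit:
jog_arm:
  plan:
    - {"x": 0,"y": 0,"z": 0.006,"wx": 0,"wy": 0,"wz": 0}
    - {"x": 0,"y": 0,"z": 0.011,"wx": 0,"wy": 0,"wz": 0}
    - {"x": 0,"y": 0.0,"z": 0.011,"wx": 0,"wy": 0,"wz": 0}

```text
t: 9.97
eef_pos: [0.4687, 0.3376, 0.1836]
tool_rot: [0.0, 0.691, 0.723, -0.001]
contact_force: [0.1, 0.1, -1.0]
gripper_width: 0.128
```

Emit:
jog_arm:
  plan:
    - {"x": 0,"y": 0,"z": 0.006,"wx": 0,"wy": 0,"wz": 0}
    - {"x": 0,"y": 0,"z": 0.01,"wx": 0,"wy": 0,"wz": 0}
    - {"x": 0,"y": 0.0,"z": 0.01,"wx": 0,"wy": 0,"wz": 0}

```text
t: 10.22
eef_pos: [0.4696, 0.3381, 0.1829]
tool_rot: [0.0, 0.691, 0.723, 0.0]
contact_force: [-1.1, -0.6, 8.0]
gripper_width: 0.123
```

Emit:
jog_arm:
  plan:
    - {"x": 0,"y": 0,"z": -0.08,"wx": 0,"wy": 0,"wz": 0}
    - {"x": 0,"y": 0,"z": -0.2,"wx": 0,"wy": 0,"wz": 0}
    - {"x": 0,"y": 0,"z": -0.3,"wx": 0,"wy": 0,"wz": 0}
    - {"x": 0,"y": 0,"z": -0.36,"wx": 0,"wy": 0,"wz": 0}
    - {"x": 0,"y": 0,"z": -0.36,"wx": 0,"wy": 0,"wz": 0}
    - {"x": 0,"y": 0,"z": -0.28,"wx": 0,"wy": 0,"wz": 0}
    - {"x": 0,"y": 0,"z": -0.18,"wx": 0,"wy": 0,"wz": 0}
    - {"x": 0,"y": 0,"z": -0.09,"wx": 0,"wy": 0,"wz": 0}
    - {"x": 0,"y": 0,"z": -0.03,"wx": 0,"wy": 0,"wz": 0}
    - {"x": 0,"y": 0,"z": -0.01,"wx": 0,"wy": 0,"wz": 0}
    - {"x": 0,"y": 0,"z": 0.003,"wx": 0,"wy": 0,"wz": 0}
    - {"x": 0,"y": 0,"z": 0.003,"wx": 0,"wy": 0,"wz": 0}

```text
t: 11.22
eef_pos: [0.4696, 0.3381, 0.183]
tool_rot: [-0.0, 0.691, 0.723, -0.0]
contact_force: [-3.0, -1.7, 7.8]
gripper_width: 0.126
```

Emit:
jog_arm:
  plan:
    - {"x": 0,"y": 0,"z": -0.08,"wx": 0,"wy": 0,"wz": 0}
    - {"x": 0,"y": 0,"z": -0.2,"wx": 0,"wy": 0,"wz": 0}
    - {"x": 0,"y": 0,"z": -0.3,"wx": 0,"wy": 0,"wz": 0}
    - {"x": 0,"y": 0,"z": -0.36,"wx": 0,"wy": 0,"wz": 0}
    - {"x": 0,"y": 0,"z": -0.36,"wx": 0,"wy": 0,"wz": 0}
    - {"x": 0,"y": 0,"z": -0.28,"wx": 0,"wy": 0,"wz": 0}
    - {"x": 0,"y": 0,"z": -0.18,"wx": 0,"wy": 0,"wz": 0}
    - {"x": 0,"y": 0,"z": -0.09,"wx": 0,"wy": 0,"wz": 0}
    - {"x": 0,"y": 0,"z": -0.03,"wx": 0,"wy": 0,"wz": 0}
    - {"x": 0,"y": 0,"z": -0.01,"wx": 0,"wy": 0,"wz": 0}
    - {"x": 0,"y": 0,"z": 0.003,"wx": 0,"wy": 0,"wz": 0}
    - {"x": 0,"y": 0,"z": 0.003,"wx": 0,"wy": 0,"wz": 0}

```text
t: 12.22
eef_pos: [0.4696, 0.3381, 0.183]
tool_rot: [-0.001, 0.691, 0.723, -0.0]
contact_force: [-2.6, -1.3, 7.7]
gripper_width: 0.125
```

Emit:
jog_arm:
  plan:
    - {"x": 0,"y": 0,"z": -0.06,"wx": 0,"wy": 0,"wz": 0}
    - {"x": 0,"y": 0,"z": -0.16,"wx": 0,"wy": 0,"wz": 0}
    - {"x": 0,"y": 0,"z": -0.28,"wx": 0,"wy": 0,"wz": 0}
    - {"x": 0,"y": 0,"z": -0.4,"wx": 0,"wy": 0,"wz": 0}
    - {"x": 0,"y": 0,"z": -0.52,"wx": 0,"wy": 0,"wz": 0}
    - {"x": 0,"y": 0,"z": -0.64,"wx": 0,"wy": 0,"wz": 0}
    - {"x": 0,"y": 0,"z": -0.75,"wx": 0,"wy": 0,"wz": 0}
    - {"x": 0,"y": 0,"z": -0.83,"wx": 0,"wy": 0,"wz": 0}
    - {"x": 0,"y": 0,"z": -0.87,"wx": 0,"wy": 0,"wz": 0}
    - {"x": 0,"y": 0,"z": -0.88,"wx": 0,"wy": 0,"wz": 0}
    - {"x": 0,"y": 0,"z": -0.88,"wx": 0,"wy": 0,"wz": 0}

```text
t: 13.13
eef_pos: [0.4699, 0.3381, 0.3588]
tool_rot: [-0.001, 0.691, 0.723, -0.001]
contact_force: [0.6, 0.4, -0.8]
gripper_width: 0.126
```

```bash
cat >> fit.py <<'E'
G=np.array([.4971,.13766,.1520]);GR=R.from_quat([.63847,.66809,-.26367,.27655])
E
python3 - <<'E'
from fit import *
p,r,o=q();print(o['t'],p,o['contact_force'])
for z in (.19,.05,.02):print(z,cmd(G+[0,0,z],GR))
for c in('top','side'):
    cams.read_camera(c)
    for k in('tin_mouth','bristle_end','handle_end'):print(k,[np.round(e['location']).tolist()+[round(e['confidence'],2)] for e in finder.place_of(c,k)[:3]])
    C=cal(c);print(proj(C,[p+r.apply([0,0,.179]),p-r.apply([0,0,.05])]))
E
```

```text
13.1333 [0.46990136 0.33805717 0.35876451] [ 0.55519124  0.37553938 -0.80456176]
0.19 (array([-1.0071,  0.0907,  0.0832]), array([-9.000e-04, -2.497e-01,  2.000e-04]))
0.05 (array([-1.0075,  0.092 ,  0.7832]), array([-9.000e-04, -2.497e-01,  2.000e-04]))
0.02 (array([-1.0075,  0.0922,  0.9332]), array([-9.000e-04, -2.497e-01,  2.000e-04]))
tin_mouth [[147.0, 327.0, 0.55], [71.0, 302.0, 0.37]]
bristle_end [[259.0, 423.0, 0.81], [133.0, 323.0, 0.56], [146.0, 325.0, 0.52]]
handle_end [[70.0, 299.0, 0.73], [299.0, 355.0, 0.68]]
[[134.17134324 321.29283546]
 [ 72.09270245 302.94093338]]
tin_mouth [[250.0, 192.0, 0.6]]
bristle_end [[171.0, 278.0, 0.73], [240.0, 156.0, 0.69]]
handle_end [[236.0, 47.0, 0.84], [239.0, 297.0, 0.66]]
[[243.12282    157.26288425]
 [236.02554394  49.10293785]]
```

Emit:
jog_arm:
  plan:
    - {"x": -0.05,"y": 0.01,"z": 0.0,"wx": 0,"wy": -0.02,"wz": 0}
    - {"x": -0.13,"y": 0.02,"z": 0.0,"wx": 0,"wy": -0.045,"wz": 0}
    - {"x": -0.23,"y": 0.03,"z": 0.0,"wx": 0,"wy": -0.075,"wz": 0}
    - {"x": -0.34,"y": 0.04,"z": 0.01,"wx": 0,"wy": -0.105,"wz": 0}
    - {"x": -0.46,"y": 0.05,"z": 0.03,"wx": 0,"wy": -0.135,"wz": 0}
    - {"x": -0.58,"y": 0.06,"z": 0.05,"wx": 0,"wy": -0.165,"wz": 0}
    - {"x": -0.7,"y": 0.07,"z": 0.06,"wx": 0,"wy": -0.195,"wz": 0}
    - {"x": -0.82,"y": 0.08,"z": 0.07,"wx": 0,"wy": -0.22,"wz": 0}
    - {"x": -0.92,"y": 0.09,"z": 0.08,"wx": 0,"wy": -0.24,"wz": 0}
    - {"x": -0.99,"y": 0.09,"z": 0.08,"wx": -0.001,"wy": -0.25,"wz": 0}
    - {"x": -1.0,"y": 0.09,"z": 0.08,"wx": -0.001,"wy": -0.25,"wz": 0}
    - {"x": -1.0,"y": 0.09,"z": 0.08,"wx": -0.001,"wy": -0.25,"wz": 0}

```text
t: 14.53
eef_pos: [0.4966, 0.1388, 0.3423]
tool_rot: [0.277, 0.638, 0.668, -0.264]
contact_force: [-0.3, 0.6, -1.2]
gripper_width: 0.132
```

Run:
```python
from fit import *
cams.read_camera('side');cams.read_camera('side')
p,r,o=q();print(o['t'],p,o['contact_force'],o['q'])
for z in (.19,.1,.05,.02,.002,0):print(z,cmd(G+[0,0,z],GR))
```

```text
14.6333 [0.49705409 0.13975191 0.34283075] [-0.37696796  0.86956488 -0.68582491] [-1.42712455  0.49127148  0.92822507  1.69837072  0.30752929  1.50736195
 -0.51817078]
0.19 (array([-0.0045, -0.0003,  0.0103]), array([ 0.0003, -0.0002,  0.0001]))
0.1 (array([ 0.3131, -0.0009,  0.3291]), array([ 0.0003, -0.0002,  0.0001]))
0.05 (array([ 0.4896, -0.0012,  0.5062]), array([ 0.0003, -0.0002,  0.0001]))
0.02 (array([ 0.5954, -0.0014,  0.6125]), array([ 0.0003, -0.0002,  0.0001]))
0.002 (array([ 0.6589, -0.0015,  0.6763]), array([ 0.0003, -0.0002,  0.0001]))
0 (array([ 0.666 , -0.0016,  0.6833]), array([ 0.0003, -0.0002,  0.0001]))
```

Emit:
jog_arm:
  plan:
    - {"x": 0.06,"y": 0,"z": 0.07,"wx": 0,"wy": 0,"wz": 0}
    - {"x": 0.15,"y": 0,"z": 0.165,"wx": 0,"wy": 0,"wz": 0}
    - {"x": 0.25,"y": 0,"z": 0.265,"wx": 0,"wy": 0,"wz": 0}
    - {"x": 0.34,"y": -0.001,"z": 0.356,"wx": 0,"wy": 0,"wz": 0}
    - {"x": 0.42,"y": -0.001,"z": 0.436,"wx": 0,"wy": 0,"wz": 0}
    - {"x": 0.48,"y": -0.001,"z": 0.497,"wx": 0,"wy": 0,"wz": 0}
    - {"x": 0.53,"y": -0.001,"z": 0.547,"wx": 0,"wy": 0,"wz": 0}
    - {"x": 0.57,"y": -0.0014,"z": 0.587,"wx": 0,"wy": 0,"wz": 0}
    - {"x": 0.595,"y": -0.0014,"z": 0.6125,"wx": 0,"wy": 0,"wz": 0}
    - {"x": 0.595,"y": -0.0014,"z": 0.6125,"wx": 0,"wy": 0,"wz": 0}
    - {"x": 0.595,"y": -0.0014,"z": 0.6125,"wx": 0,"wy": 0,"wz": 0}

```text
t: 15.55
eef_pos: [0.4975, 0.1378, 0.1725]
tool_rot: [0.277, 0.638, 0.668, -0.263]
contact_force: [0.5, -1.0, -0.4]
gripper_width: 0.129
```

Run:
```python
from fit import *
cams.read_camera('side')
im=cams.read_camera('side')[:,:,::-1];p,r,o=q();print(o['t'],p,o['contact_force'])
for z in (.02,.01,.002,0):print(z,cmd(G+[0,0,z],GR))
cv2.imwrite('pics/s4.png',cv2.resize(im[140:320,200:380],None,fx=3,fy=3,interpolation=2))
```

```text
15.65 [0.49766502 0.13783847 0.17284176] [ 0.05014024 -0.16595285 -1.21849594]
0.02 (array([ 0.0024, -0.0029,  0.0035]), array([ 0.0006, -0.0005, -0.0002]))
0.01 (array([ 0.0377, -0.003 ,  0.039 ]), array([ 0.0006, -0.0005, -0.0002]))
0.002 (array([ 0.0659, -0.0031,  0.0673]), array([ 0.0006, -0.0005, -0.0002]))
0 (array([ 0.0729, -0.0031,  0.0744]), array([ 0.0006, -0.0005, -0.0002]))
```

View pics/s4.png

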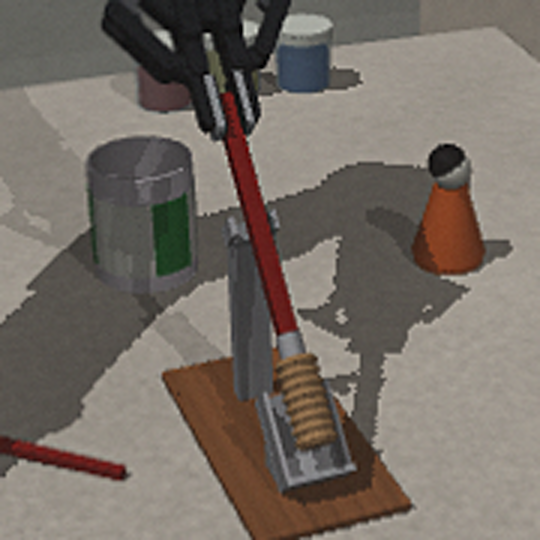

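Picture 8 shows the brush about 20 mm above its seat, lined up with fork (255,225) and trough (305,450). The tin has not moved. I lower the rest of the way.

Emit:
jog_arm:
  plan:
    - {"x": 0.02,"y": -0.003,"z": 0.02,"wx": 0,"wy": 0,"wz": 0}
    - {"x": 0.04,"y": -0.003,"z": 0.041,"wx": 0,"wy": 0,"wz": 0}
    - {"x": 0.055,"y": -0.003,"z": 0.056,"wx": 0,"wy": 0,"wz": 0}
    - {"x": 0.066,"y": -0.003,"z": 0.067,"wx": 0,"wy": 0,"wz": 0}
    - {"x": 0.072,"y": -0.003,"z": 0.073,"wx": 0,"wy": 0,"wz": 0}
    - {"x": 0.072,"y": -0.003,"z": 0.073,"wx": 0,"wy": 0,"wz": 0}
    - {"x": 0.072,"y": -0.003,"z": 0.073,"wx": 0,"wy": 0,"wz": 0}

```text
t: 16.23
eef_pos: [0.4971, 0.1376, 0.1523]
tool_rot: [0.277, 0.639, 0.668, -0.263]
contact_force: [-0.0, -0.2, -0.5]
gripper_width: 0.123
```

Emit:
jog_arm:
  plan:
    - {"x": 0,"y": 0,"z": 0,"wx": 0,"wy": 0,"wz": 0}
    - {"x": 0,"y": 0,"z": 0,"wx": 0,"wy": 0,"wz": 0}
    - {"x": 0,"y": 0,"z": 0,"wx": 0,"wy": 0,"wz": 0}
    - {"x": 0,"y": 0,"z": 0,"wx": 0,"wy": 0,"wz": 0}
    - {"x": 0,"y": 0,"z": 0,"wx": 0,"wy": 0,"wz": 0}
    - {"x": 0,"y": 0,"z": 0,"wx": 0,"wy": 0,"wz": 0}
    - {"x": 0,"y": 0,"z": 0,"wx": 0,"wy": 0,"wz": 0}
    - {"x": 0,"y": 0,"z": 0,"wx": 0,"wy": 0,"wz": 0}
  hand: 1

```text
t: 16.9
eef_pos: [0.4971, 0.1376, 0.1523]
tool_rot: [0.277, 0.639, 0.668, -0.263]
contact_force: [-0.9, 0.2, 0.2]
gripper_width: 1.0
```

Emit:
jog_arm:
  plan:
    - {"x": 0,"y": 0,"z": -0.06,"wx": 0,"wy": 0,"wz": 0}
    - {"x": 0,"y": 0,"z": -0.15,"wx": 0,"wy": 0,"wz": 0}
    - {"x": 0,"y": 0,"z": -0.26,"wx": 0,"wy": 0,"wz": 0}
    - {"x": 0,"y": 0,"z": -0.38,"wx": 0,"wy": 0,"wz": 0}
    - {"x": 0,"y": 0,"z": -0.5,"wx": 0,"wy": 0,"wz": 0}
    - {"x": 0,"y": 0,"z": -0.62,"wx": 0,"wy": 0,"wz": 0}
    - {"x": 0,"y": 0,"z": -0.74,"wx": 0,"wy": 0,"wz": 0}
    - {"x": -0.1,"y": 0,"z": -0.84,"wx": 0,"wy": 0,"wz": 0}
    - {"x": -0.2,"y": 0,"z": -0.92,"wx": 0,"wy": 0,"wz": 0}
    - {"x": -0.25,"y": 0,"z": -0.95,"wx": 0,"wy": 0,"wz": 0}

```text
t: 17.73
eef_pos: [0.4931, 0.2364, 0.3251]
tool_rot: [0.277, 0.639, 0.668, -0.261]
contact_force: [0.6, 0.2, 0.3]
gripper_width: 0.999
```

Run:
```python
from fit import *
h,d,n,ty=frame();S,T=cal('side'),cal('top')
a0,b0=cv2.imread('pics/top0.png'),cv2.imread('pics/side0.png')
a=cams.read_camera('top')[:,:,::-1];b=cams.read_camera('side')[:,:,::-1]
cv2.imwrite('pics/top5.png',a);cv2.imwrite('pics/side5.png',b)
def red(im,x0,y0,x1,y1):
    c=im[y0:y1,x0:x1].astype(int);m=(c[:,:,2]>70)&(c[:,:,2]>2*c[:,:,1])&(c[:,:,2]>2*c[:,:,0]);ys,xs=np.nonzero(m);return xs.mean()+x0,ys.mean()+y0,xs.min()+x0,xs.max()+x0,ys.min()+y0,ys.max()+y0,m.sum()
print(np.round(red(a0,220,280,320,310),1));print(np.round(red(a,220,280,320,310),1))
print(np.round(red(b0,260,175,310,275),1));print(np.round(red(b,260,175,310,275),1))
p,r,o=q();print(o['t'],p,o['q'])
s=np.array([X0,Y0,.105]);Rc=rot(ty,-n)
# crosswise: grasp at s=-.007 on brush; TCP 9mm past axis; pre 100 mm off along n
print('via',cmd(s+.22*n,rot(ty,np.array([0,0,-1.]))),'pre',cmd(s-.007*d+.1*n,Rc))
```

```text
[265.1 295.2 229.  303.  292.  299.  525. ]
[264.4 295.  229.  303.  292.  299.  517. ]
[285.  220.7 272.  298.  181.  260.  475. ]
[285.2 220.6 272.  298.  181.  260.  476. ]
17.8333 [0.49298111 0.23539567 0.3239133 ] [-1.43269408  0.60582027  0.86105353  1.56485239  0.21156375  1.58309579
 -0.56940613]
via (array([-0.8482, -0.0112,  1.2855]), array([ 1.700e-03,  2.484e-01, -2.000e-04])) pre (array([-0.248 , -0.0126,  1.2534]), array([0.0018, 0.4984, 0.0005]))
```

The brush lies exactly as before; its red pixels match the start picture to under a pixel in both views. I swing over for the crosswise grasp.

Run:
```python
from fit import *
h,d,n,ty=frame();print(cmd([.497,.05,.36],rot(ty,np.array([0,0,-1.]))))
```

```text
(array([-0.7857, -0.0209,  0.5239]), array([ 1.700e-03,  2.484e-01, -2.000e-04]))
```

Emit:
jog_arm:
  plan:
    - {"x": -0.12,"y": 0,"z": -0.04,"wx": 0,"wy": 0.03,"wz": 0}
    - {"x": -0.22,"y": 0,"z": 0.03,"wx": 0,"wy": 0.06,"wz": 0}
    - {"x": -0.32,"y": -0.01,"z": 0.11,"wx": 0,"wy": 0.09,"wz": 0}
    - {"x": -0.42,"y": -0.01,"z": 0.19,"wx": 0,"wy": 0.12,"wz": 0}
    - {"x": -0.52,"y": -0.02,"z": 0.27,"wx": 0,"wy": 0.155,"wz": 0}
    - {"x": -0.62,"y": -0.02,"z": 0.36,"wx": 0,"wy": 0.19,"wz": 0}
    - {"x": -0.7,"y": -0.02,"z": 0.44,"wx": 0,"wy": 0.22,"wz": 0}
    - {"x": -0.78,"y": -0.02,"z": 0.52,"wx": 0.0017,"wy": 0.248,"wz": 0}
    - {"x": -0.7857,"y": -0.021,"z": 0.524,"wx": 0.0017,"wy": 0.2484,"wz": 0}
    - {"x": -0.7857,"y": -0.021,"z": 0.524,"wx": 0.0017,"wy": 0.2484,"wz": 0}

```text
t: 18.67
eef_pos: [0.4963, 0.0463, 0.3593]
tool_rot: [-0.001, 0.694, 0.72, 0.0]
contact_force: [0.2, 0.3, 0.2]
gripper_width: 1.0
```

Run:
```python
from fit import *
h,d,n,ty=frame();s=np.array([X0,Y0,.105]);p,r,o=q();print(o['t'],p,o['q']);print(cmd(s-.007*d+.1*n,rot(ty,-n)))
W=cal('wrist');im=cams.read_camera('wrist');cv2.imwrite('pics/w3.png',im[:,:,::-1])
for k in('red_lane','flat_brush'):print(k,[(np.round(e['location']).tolist(),round(e['confidence'],2)) for e in finder.place_of('wrist',k)[:3]],)
```

```text
18.6667 [0.49633223 0.0463351  0.35927527] [-1.15598835  0.05108156  1.00462941  1.79914615 -0.04627156  1.31562369
 -0.10473667]
(array([-0.1143,  0.0187,  0.8929]), array([ 0.0009,  0.2495, -0.0026]))
red_lane [([361.0, 383.0], 0.81)]
flat_brush [([328.0, 379.0], 0.94), ([321.0, 152.0], 0.52), ([322.0, 212.0], 0.22)]
```

Emit:
jog_arm:
  plan:
    - {"x": -0.1,"y": 0.005,"z": 0.02,"wx": 0,"wy": 0.035,"wz": 0}
    - {"x": -0.2,"y": 0.01,"z": 0.08,"wx": 0,"wy": 0.07,"wz": 0}
    - {"x": -0.27,"y": 0.015,"z": 0.18,"wx": 0,"wy": 0.105,"wz": 0}
    - {"x": -0.3,"y": 0.018,"z": 0.3,"wx": 0,"wy": 0.14,"wz": 0}
    - {"x": -0.3,"y": 0.018,"z": 0.42,"wx": 0,"wy": 0.175,"wz": 0}
    - {"x": -0.28,"y": 0.018,"z": 0.54,"wx": 0,"wy": 0.21,"wz": -0.001}
    - {"x": -0.24,"y": 0.018,"z": 0.65,"wx": 0,"wy": 0.24,"wz": -0.002}
    - {"x": -0.19,"y": 0.018,"z": 0.76,"wx": 0.001,"wy": 0.2495,"wz": -0.0026}
    - {"x": -0.14,"y": 0.0187,"z": 0.86,"wx": 0.001,"wy": 0.2495,"wz": -0.0026}
    - {"x": -0.114,"y": 0.0187,"z": 0.893,"wx": 0.001,"wy": 0.2495,"wz": -0.0026}
    - {"x": -0.114,"y": 0.0187,"z": 0.893,"wx": 0.001,"wy": 0.2495,"wz": -0.0026}
    - {"x": -0.114,"y": 0.0187,"z": 0.893,"wx": 0.001,"wy": 0.2495,"wz": -0.0026}

```text
t: 19.82
eef_pos: [0.5011, 0.0302, 0.1805]
tool_rot: [-0.278, 0.635, 0.672, 0.261]
contact_force: [0.5, -0.4, 0.1]
gripper_width: 1.0
```

Run:
```python
from fit import *
h,d,n,ty=frame();s=np.array([X0,Y0,.105])
W=cal('wrist');im=cams.read_camera('wrist')[:,:,::-1].copy();p,r,o=q();print(o['t'],p,o['q'],r.as_matrix()[:,2])
for u in proj(W,brushpts(X0,Y0,A0,(-.115,-.045,-.007,.045,.06,.115))):print(u);cv2.circle(im,tuple(int(v) for v in u),3,(0,255,0),1)
cv2.imwrite('pics/w4.png',im)
for t in (.1,.05,.02,-.009):print(t,cmd(s-.007*d+t*n+.0007*ty,rot(ty,-n)))
```

```text
19.8667 [0.50155836 0.02952736 0.18127556] [-0.31451875  0.58129079  0.81156753  1.98380645 -1.04297366  1.48456427
  1.08424222] [-0.03965484  0.70358597 -0.70950284]
[318.24751484  88.27506995]
[317.46642107 191.12513419]
[317.08922753 241.28339326]
[316.62476072 303.48211942]
[316.50134478 320.09235308]
[316.08639406 376.21106239]
0.1 (array([-0.022 , -0.002 , -0.0175]), array([-0.0028,  0.0011,  0.0029]))
0.05 (array([-2.110e-02,  2.000e-04,  2.325e-01]), array([-0.0028,  0.0011,  0.0029]))
0.02 (array([-0.0206,  0.0016,  0.3825]), array([-0.0028,  0.0011,  0.0029]))
-0.009 (array([-0.0201,  0.0028,  0.5275]), array([-0.0028,  0.0011,  0.0029]))
```

View pics/w4.png

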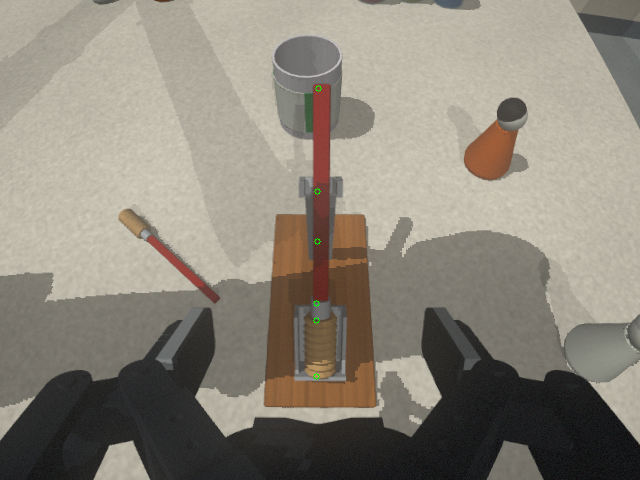

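Picture 9 shows the brush axis at column ~321 against 317 predicted, about 2–3 mm to tool +y. I add that offset and go in crosswise between fork (320,187) and ferrule (320,305).

Emit:
jog_arm:
  plan:
    - {"x": -0.022,"y": 0.005,"z": 0.06,"wx": -0.0028,"wy": 0.001,"wz": 0.003}
    - {"x": -0.022,"y": 0.008,"z": 0.14,"wx": -0.0028,"wy": 0.001,"wz": 0.003}
    - {"x": -0.021,"y": 0.009,"z": 0.23,"wx": -0.0028,"wy": 0.001,"wz": 0.003}
    - {"x": -0.021,"y": 0.01,"z": 0.32,"wx": -0.0028,"wy": 0.001,"wz": 0.003}
    - {"x": -0.0206,"y": 0.011,"z": 0.4,"wx": -0.0028,"wy": 0.001,"wz": 0.003}
    - {"x": -0.0206,"y": 0.012,"z": 0.46,"wx": -0.0028,"wy": 0.001,"wz": 0.003}
    - {"x": -0.0201,"y": 0.012,"z": 0.51,"wx": -0.0028,"wy": 0.001,"wz": 0.003}
    - {"x": -0.0201,"y": 0.012,"z": 0.5275,"wx": -0.0028,"wy": 0.001,"wz": 0.003}
    - {"x": -0.0201,"y": 0.012,"z": 0.5275,"wx": -0.0028,"wy": 0.001,"wz": 0.003}
    - {"x": -0.0201,"y": 0.012,"z": 0.5275,"wx": -0.0028,"wy": 0.001,"wz": 0.003}

```text
t: 20.7
eef_pos: [0.5002, 0.1007, 0.1038]
tool_rot: [-0.276, 0.639, 0.667, 0.265]
contact_force: [1.2, -0.2, 0.1]
gripper_width: 1.0
```

Emit:
jog_arm:
  plan:
    - {"x": 0,"y": 0,"z": 0,"wx": 0,"wy": 0,"wz": 0}
    - {"x": 0,"y": 0,"z": 0,"wx": 0,"wy": 0,"wz": 0}
    - {"x": 0,"y": 0,"z": 0,"wx": 0,"wy": 0,"wz": 0}
    - {"x": 0,"y": 0,"z": 0,"wx": 0,"wy": 0,"wz": 0}
    - {"x": 0,"y": 0,"z": 0,"wx": 0,"wy": 0,"wz": 0}
    - {"x": 0,"y": 0,"z": 0,"wx": 0,"wy": 0,"wz": 0}
    - {"x": 0,"y": 0,"z": 0,"wx": 0,"wy": 0,"wz": 0}
    - {"x": 0,"y": 0,"z": 0,"wx": 0,"wy": 0,"wz": 0}
    - {"x": 0,"y": 0,"z": 0,"wx": 0,"wy": 0,"wz": 0}
    - {"x": 0,"y": 0,"z": 0,"wx": 0,"wy": 0,"wz": 0}
  hand: -1
  grip_force: 60

```text
t: 21.53
eef_pos: [0.5002, 0.1007, 0.1038]
tool_rot: [-0.276, 0.639, 0.667, 0.265]
contact_force: [-0.0, -0.6, 0.4]
gripper_width: 0.0
```

Run:
```python
from fit import *
h,d,n,ty=frame();s=np.array([X0,Y0,.105]);p,r,o=q();print(o['t'],p,o['tool_rot'],o['contact_force'],o['gripper_width'],o['q'])
print('off axis n',(p-s)@n,'along',(p-s)@d,'lat',(p-s)@ty)
for z in (.02,.05,.15,.2):print(cmd(p+[0,0,z],r))
```

```text
21.5333 [0.50016949 0.10069944 0.10376405] [-0.27611721  0.63907846  0.66735571  0.26452668] [-0.00880454 -0.60010318  0.35337451] 0.0004505732575187585 [-0.38119426  0.66884558  0.72118     2.08022535 -1.20969573  1.34507085
  1.15797719]
off axis n -0.00864464838038433 along -0.0068967559155706315 lat 0.0027532681897883054
(array([ 0.0707,  0.    , -0.0708]), array([0., 0., 0.]))
(array([ 0.1767,  0.    , -0.1769]), array([0., 0., 0.]))
(array([ 5.300e-01,  1.000e-04, -5.307e-01]), array([0., 0., 0.]))
(array([ 7.066e-01,  1.000e-04, -7.076e-01]), array([0., 0., 0.]))
```

The fingers shut on nothing, so I look.

Run:
```python
from fit import *
b=cams.read_camera('side')[:,:,::-1];w=cams.read_camera('wrist')[:,:,::-1].copy()
W=cal('wrist')
for u in proj(W,brushpts(X0,Y0,A0,(-.115,-.045,-.007,.045,.06,.115))):cv2.circle(w,tuple(int(v) for v in u),2,(0,255,0),-1)
c=np.zeros((560,800,3),np.uint8);c[:400,:400]=cv2.resize(b[160:320,210:370],(400,400),interpolation=2);c[:400,400:]=cv2.resize(w[80:480,120:520],(400,400))
cv2.imwrite('pics/c5.png',c[:400])
```

```text
(no output)
```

View pics/c5.png

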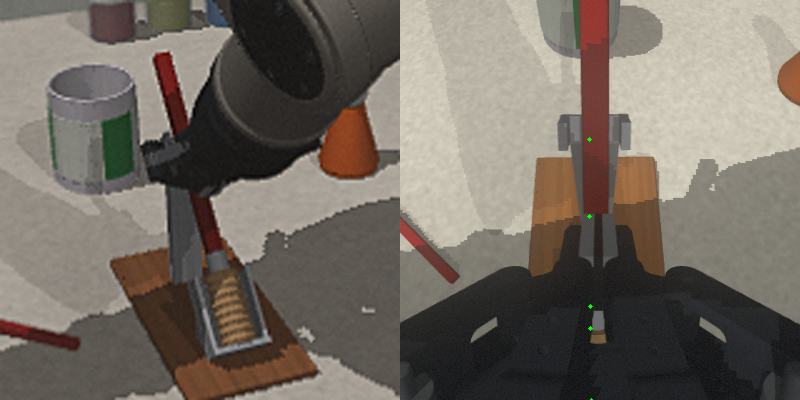

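Picture 10 shows the closed fingers lying over the handle instead of round it, and the brush itself is unmoved. The handle must lie lower than my model, or the tips stop higher. I measure the handle's true distance from its width in the wrist image.

Run:
```python
from fit import *
W=cal('wrist');S=cal('side');p,r,o=q();h,d,n,ty=frame()
T=np.eye(4);T[:3,:3]=r.as_matrix();T[:3,3]=p
print('cam_T_tool',(W[2]@T).round(4).tolist(),W[0][0,0],W[1])
print('side TCP',proj(S,p),'brush',proj(S,brushpts(X0,Y0,A0,(-.007,))))
w=cams.read_camera('wrist')[:,:,::-1].astype(int)
m=(w[:,:,2]>80)&(w[:,:,2]>1.6*w[:,:,1])&(w[:,:,2]>1.6*w[:,:,0])
for row in range(85,300,15):
    xs=np.nonzero(m[row,280:360])[0]
    if len(xs)>5:print(row,xs.min()+280,xs.max()+281)
print([proj(W,[b-.006*ty,b+.006*ty]).round(1).tolist() for b in brushpts(X0,Y0,A0,(-.085,-.065,-.045,-.03))])
print([proj(W,[b-.006*ty,b+.006*ty]).round(1).tolist() for b in brushpts(X0,Y0,A0,(-.085,-.065,-.045,-.03))+.006*n])
print('tip proj',proj(W,[p,p-r.apply([0,0,.02])]))
```

```text
cam_T_tool [[-0.0004, 1.0, 0.0004, -0.001], [-0.9548, -0.0003, -0.2973, 0.0229], [-0.2973, -0.0005, 0.9548, 0.1809], [0.0, 0.0, 0.0, 1.0]] 362.3088680923458 [-0.07512715  0.          0.          0.          0.        ]
side TCP [[288.67000658 236.88850585]] brush [[288.22597904 235.78991782]]
85 300 329
100 300 329
115 300 329
130 301 329
145 302 328
160 302 328
175 302 328
190 302 328
205 302 328
220 303 328
235 303 328
250 303 328
265 304 328
280 304 328
[[[294.2, 125.5], [323.0, 125.4]], [[295.0, 173.8], [322.9, 173.7]], [[295.8, 219.0], [322.8, 219.0]], [[296.4, 251.0], [322.6, 251.0]]]
[[[293.2, 125.3], [323.2, 125.2]], [[294.1, 175.4], [323.1, 175.4]], [[295.0, 222.3], [322.9, 222.3]], [[295.7, 255.3], [322.8, 255.3]]]
tip proj [[315.80051449 289.32861372]
 [315.53832319 307.95452129]]
```

Run:
```python
from fit import *
from scipy.optimize import least_squares
W=cal('wrist');p,r,o=q();h,d,n,ty=frame()
w=cams.read_camera('wrist')[:,:,::-1].copy();cv2.imwrite('pics/w6.png',w)
T=np.eye(4);T[:3,:3]=r.as_matrix();T[:3,3]=p;CT=W[2]@T
w4=cv2.imread('pics/w4.png')
T4=np.eye(4);z=np.array([-.03965,.70359,-.70950]);y=np.array([1,.0438-.0029*3.14,0]);y-=z*(y@z);y/=np.linalg.norm(y);T4[:3,:3]=np.c_[np.cross(y,z),y,z];T4[:3,3]=[.50156,.02953,.18128]
W4=(W[0],W[1],CT@np.linalg.inv(T4))
def edges(im,row,a=275,b=365):
    c=cv2.GaussianBlur(im,(3,3),0)[row,a:b].astype(float);f=c[:,2]-.5*(c[:,1]+c[:,0]);k=f.max()/2
    i=np.nonzero(f>k)[0];l,rr=i[0],i[-1]
    return a+l-(f[l]-k)/(f[l]-f[l-1]),a+rr+(f[rr]-k)/(f[rr]-f[rr+1])
D=[]
for C,im,rows in((W,w,range(90,285,12)),(W4,w4,range(100,180,10))):
    for row in rows:
        e=edges(im,row);D.append((C,row,*e))
        if row%36<13:print(row,np.round(e,1),round(e[1]-e[0],1))
def top(C,pp,row):
    x,y_,z_,yaw,pit=pp;hh=np.array([np.cos(yaw),np.sin(yaw),0]);dd=hh*np.cos(pit)-np.array([0,0,np.sin(pit)]);nn=hh*np.sin(pit)+np.array([0,0,np.cos(pit)]);tt=np.array([-hh[1],hh[0],0])
    s=np.linspace(-.115,.045,60);c=np.array([x,y_,z_])+s[:,None]*dd+.006*nn
    L=proj(C,c-.006*tt);Rr=proj(C,c+.006*tt);o=np.argsort(L[:,1])
    return np.interp(row,L[o,1],L[o,0]),np.interp(row,Rr[o,1],Rr[o,0])
def f(v,full=False):  # lateral, n-shift, yaw, dpitch
    b=np.array([X0,Y0,.105])+v[0]*ty+v[1]*n;pp=(*b,A0+v[2],np.pi/4+v[3])
    return np.array([k for C,row,l,rr in D for k in (np.array(top(C,pp,row))-[l,rr])])
s=least_squares(f,[.002,-.005,0,0],x_scale=[.01,.01,.05,.05]);print(s.x,np.abs(s.fun).mean())
v=s.x;print([ (t, np.round(v[1]-0*t,4)) for t in (0,)])
```

```text
114 [300.  327.8] 27.8
150 [300.5 328.5] 28.1
186 [301.3 328.4] 27.1
222 [301.9 328. ] 26.1Traceback (most recent call last):
  File "<stdin>", line 16, in <module>
  File "<stdin>", line 12, in edges
IndexError: index 90 is out of bounds for axis 0 with size 90
```

Run:
```python
from fit import *
W=cal('wrist');h,d,n,ty=frame();w=cv2.imread('pics/w6.png')
def edges(im,row,a=275,b=365):
    c=cv2.GaussianBlur(im,(3,3),0)[row,a:b].astype(float);f=c[:,2]-.5*(c[:,1]+c[:,0]);k=f.max()/2
    i=np.nonzero(f>k)[0];l,rr=i[0],i[-1]
    return a+l-(f[l]-k)/(f[l]-f[l-1]),a+rr+(f[rr]-k)/(f[rr]-f[rr+1])
D=[(row,*edges(w,row)) for row in range(90,275,12)]
def top(v,row):
    c=brushpts(X0,Y0,A0+v[2],np.linspace(-.115,.045,60));t=np.linspace(-.115,.045,60)
    c=c+v[0]*ty+(v[1]+.006+v[3]*t[:,None])*n
    L=proj(W,c-.006*ty);Q=proj(W,c+.006*ty);o=np.argsort(L[:,1])
    return np.interp(row,L[o,1],L[o,0]),np.interp(row,Q[o,1],Q[o,0])
f=lambda v:np.array([k for row,l,rr in D for k in np.array(top(v,row))-[l,rr]])
s=least_squares(f,[.002,-.005,0,0],x_scale=[.01,.01,.05,.05]);print(s.x,np.abs(s.fun).mean())
s=least_squares(lambda u:f([*u,0]),[.002,-.005,0],x_scale=[.01,.01,.05]);print(s.x,np.abs(s.fun).mean())
# shadow-free cue: ferrule/bristle rows in w6 gap
print(proj(W,brushpts(X0,Y0,A0,(.045,.06))),proj(W,brushpts(X0,Y0,A0,(.045,.06))-.01*n))
for row in range(380,432,4):print(row,w[row,316:319].mean(0).round().astype(int))
```

```text
Traceback (most recent call last):
IndexError: index 90 is out of bounds for axis 0 with size 90
```

```bash
cat > e.py <<'E'
from fit import *
W=cal('wrist');h,d,n,ty=frame();w=cv2.imread('pics/w6.png')
def edges(im,row,c0=315):
    c=cv2.GaussianBlur(im,(3,3),0)[row].astype(float);f=c[:,2]-.5*(c[:,1]+c[:,0]);k=f[c0-5:c0+6].mean()*.62
    l=c0
    while f[l-1]>k:l-=1
    rr=c0
    while f[rr+1]>k:rr+=1
    return l-(f[l]-k)/(f[l]-f[l-1]),rr+(f[rr]-k)/(f[rr]-f[rr+1])
D=[(row,*edges(w,row)) for row in range(90,230,10)]
print(np.round(D,1).tolist())
def top(v,row):
    t=np.linspace(-.115,.045,60);c=brushpts(X0,Y0,A0+v[2],t)+v[0]*ty+(v[1]+.006)*n
    L=proj(W,c-.006*ty);Q=proj(W,c+.006*ty);o=np.argsort(L[:,1])
    return np.interp(row,L[o,1],L[o,0]),np.interp(row,Q[o,1],Q[o,0])
f=lambda v:np.array([k for row,l,rr in D for k in np.array(top(v,row))-[l,rr]])
s=least_squares(f,[.002,-.005,0],x_scale=[.01,.01,.05]);print(s.x,np.abs(s.fun).mean())
print(proj(W,brushpts(X0,Y0,A0,(.045,.06))),proj(W,brushpts(X0,Y0,A0,(.045,.06))-.01*n))
for row in range(380,432,4):print(row,w[row,316:319].mean(0).round().astype(int))
E
python3 e.py
```

```text
[[90.0, 299.9, 327.3], [100.0, 300.2, 327.3], [110.0, 300.3, 327.3], [120.0, 300.4, 326.0], [130.0, 300.0, 327.9], [140.0, 300.9, 328.0], [150.0, 300.9, 328.1], [160.0, 301.1, 328.0], [170.0, 301.3, 327.9], [180.0, 301.5, 327.8], [190.0, 301.8, 328.0], [200.0, 302.0, 327.9], [210.0, 302.0, 327.7], [220.0, 302.2, 327.6]]
[ 0.00291448 -0.01585125  0.01292184] 0.24516882560790723
[[310.71076473 386.22204092]
 [310.92709105 408.81477299]] [[311.04187936 374.19575538]
 [311.23745019 396.13552433]]
380 [33 33 34]
384 [30 30 29]
388 [31 32 31]
392 [109 110 109]
396 [109 109 107]
400 [109 109 107]
404 [109 108 107]
408 [108 108 107]
412 [48 65 80]
416 [ 61  90 112]
420 [ 62  91 113]
424 [36 35 37]
428 [36 35 34]
```

Width and ferrule cues both say the axis is some 6–16 mm lower than modelled. The fingers are shut right over the handle, so I touch down gently to find its top face.

Emit:
jog_arm:
  plan:
    - {"x": 0,"y": 0,"z": 0.01,"wx": 0,"wy": 0,"wz": 0}
    - {"x": 0,"y": 0,"z": 0.015,"wx": 0,"wy": 0,"wz": 0}
    - {"x": 0,"y": 0,"z": 0.015,"wx": 0,"wy": 0,"wz": 0}

```text
t: 21.98
eef_pos: [0.4999, 0.1032, 0.1014]
tool_rot: [-0.276, 0.639, 0.667, 0.264]
contact_force: [-0.4, 0.1, 0.2]
gripper_width: 0.001
```

Emit:
jog_arm:
  plan:
    - {"x": 0,"y": 0,"z": 0.01,"wx": 0,"wy": 0,"wz": 0}
    - {"x": 0,"y": 0,"z": 0.01,"wx": 0,"wy": 0,"wz": 0}
    - {"x": 0,"y": 0,"z": 0.01,"wx": 0,"wy": 0,"wz": 0}

```text
t: 22.23
eef_pos: [0.4997, 0.1047, 0.0999]
tool_rot: [-0.276, 0.639, 0.667, 0.264]
contact_force: [0.2, -0.1, 0.1]
gripper_width: 0.0
```

Emit:
jog_arm:
  plan:
    - {"x": 0,"y": 0,"z": 0.01,"wx": 0,"wy": 0,"wz": 0}
    - {"x": 0,"y": 0,"z": 0.015,"wx": 0,"wy": 0,"wz": 0}
    - {"x": 0,"y": 0,"z": 0.015,"wx": 0,"wy": 0,"wz": 0}

```text
t: 22.48
eef_pos: [0.4995, 0.1071, 0.0977]
tool_rot: [-0.277, 0.639, 0.667, 0.264]
contact_force: [1.5, 0.5, -0.3]
gripper_width: -0.004
```

Emit:
jog_arm:
  plan:
    - {"x": 0,"y": 0,"z": 0.01,"wx": 0,"wy": 0,"wz": 0}
    - {"x": 0,"y": 0,"z": 0.01,"wx": 0,"wy": 0,"wz": 0}
    - {"x": 0,"y": 0,"z": 0.01,"wx": 0,"wy": 0,"wz": 0}

```text
t: 22.73
eef_pos: [0.4993, 0.1086, 0.0961]
tool_rot: [-0.277, 0.639, 0.667, 0.264]
contact_force: [-0.4, 0.3, -0.2]
gripper_width: -0.002
```

Run:
```python
from fit import *
W,S,T=cal('wrist'),cal('side'),cal('top');p,r,o=q();im={}
for c,C in (('wrist',W),('side',S),('top',T)):
    g=cams.read_camera(c)[:,:,::-1].copy()
    u=proj(C,p)[0];cv2.circle(g,(int(u[0]),int(u[1])),1,(255,255,0),-1)
    if c!='wrist':
        for u in proj(C,brushpts(X0,Y0,A0,(-.115,-.007,.115))):cv2.circle(g,(int(u[0]),int(u[1])),1,(0,255,0),-1)
    im[c]=g;print(c,u,[(k,[np.round(e['location']).tolist()+[round(e['confidence'],2)] for e in finder.place_of(c,k)[:3]]) for k in('handle_end','bristle_end','wash_brush')])
c=np.zeros((600,800,3),np.uint8)
c[:600,:400]=cv2.resize(im['wrist'][120:420,220:420],(400,600),interpolation=2)
c[:300,400:]=cv2.resize(im['side'][170:305,235:415],(400,300),interpolation=2)
c[300:,400:]=cv2.resize(im['top'][240:345,210:350],(400,300),interpolation=2)
cv2.imwrite('pics/c7.png',c)
```

```text
wrist [315.77950725 289.2716237 ] [('handle_end', [[172.0, 370.0, 0.65], [311.0, 38.0, 0.61], [298.0, 19.0, 0.34]]), ('bristle_end', [[47.0, 243.0, 0.78]]), ('wash_brush', [[108.0, 297.0, 0.67]])]
side [305.20836536 299.07337619] [('handle_end', [[241.0, 298.0, 0.96], [275.0, 182.0, 0.69], [290.0, 235.0, 0.58]]), ('bristle_end', [[304.0, 293.0, 0.77], [168.0, 279.0, 0.56]]), ('wash_brush', [[206.0, 289.0, 0.71], [286.0, 236.0, 0.59]])]
top [329.5743203  295.09521966] [('handle_end', [[234.0, 295.0, 0.78]]), ('bristle_end', [[299.0, 171.0, 0.68]]), ('wash_brush', [[284.0, 292.0, 0.56]])]
```

View pics/c7.png

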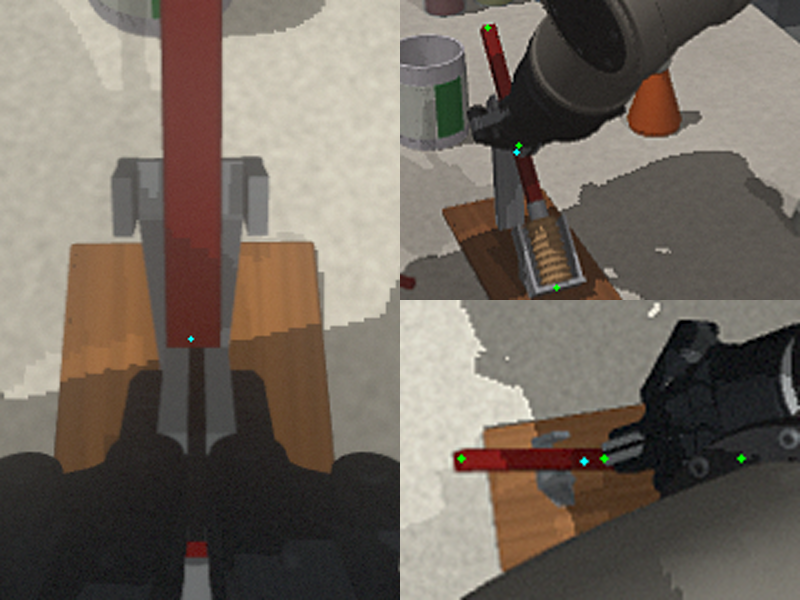

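Picture 11 shows the handle still seated where modelled (green points on it). The real fingertips end about 25 mm short of the reported TCP, just above the handle: tip edge at crop row 347, and the TCP dot lies past it. I continue the touch to find the exact depth.

Emit:
jog_arm:
  plan:
    - {"x": 0,"y": 0,"z": 0.01,"wx": 0,"wy": 0,"wz": 0}
    - {"x": 0,"y": 0,"z": 0.01,"wx": 0,"wy": 0,"wz": 0}
    - {"x": 0,"y": 0,"z": 0.01,"wx": 0,"wy": 0,"wz": 0}

```text
t: 23.58
eef_pos: [0.4996, 0.1095, 0.0951]
tool_rot: [-0.276, 0.639, 0.667, 0.264]
contact_force: [-1.6, -3.5, 4.3]
gripper_width: 0.002
```

Emit:
jog_arm:
  plan:
    - {"x": 0,"y": 0,"z": 0.01,"wx": 0,"wy": 0,"wz": 0}
    - {"x": 0,"y": 0,"z": 0.01,"wx": 0,"wy": 0,"wz": 0}
    - {"x": 0,"y": 0,"z": 0.01,"wx": 0,"wy": 0,"wz": 0}

```text
t: 23.83
eef_pos: [0.4998, 0.1096, 0.095]
tool_rot: [-0.276, 0.639, 0.667, 0.265]
contact_force: [-3.4, -7.8, 13.0]
gripper_width: 0.002
```

Contact gives a firm reference: the tips touch the handle's top face here. I back off 30 mm and open, then go 15 mm past the contact depth and close.

Emit:
jog_arm:
  plan:
    - {"x": 0,"y": 0,"z": -0.04,"wx": 0,"wy": 0,"wz": 0}
    - {"x": 0,"y": 0,"z": -0.1,"wx": 0,"wy": 0,"wz": 0}
    - {"x": 0,"y": 0,"z": -0.15,"wx": 0,"wy": 0,"wz": 0}
    - {"x": 0,"y": 0,"z": -0.15,"wx": 0,"wy": 0,"wz": 0}

```text
t: 24.17
eef_pos: [0.5019, 0.0863, 0.1175]
tool_rot: [-0.274, 0.64, 0.667, 0.266]
contact_force: [0.0, -0.9, -0.2]
gripper_width: -0.001
```

Emit:
jog_arm:
  plan:
    - {"x": 0,"y": 0,"z": 0,"wx": 0,"wy": 0,"wz": 0}
    - {"x": 0,"y": 0,"z": 0,"wx": 0,"wy": 0,"wz": 0}
    - {"x": 0,"y": 0,"z": 0,"wx": 0,"wy": 0,"wz": 0}
    - {"x": 0,"y": 0,"z": 0,"wx": 0,"wy": 0,"wz": 0}
    - {"x": 0,"y": 0,"z": 0,"wx": 0,"wy": 0,"wz": 0}
    - {"x": 0,"y": 0,"z": 0,"wx": 0,"wy": 0,"wz": 0}
    - {"x": 0,"y": 0,"z": 0,"wx": 0,"wy": 0,"wz": 0}
    - {"x": 0,"y": 0,"z": 0,"wx": 0,"wy": 0,"wz": 0}
  hand: 1

```text
t: 24.83
eef_pos: [0.5018, 0.0863, 0.1174]
tool_rot: [-0.275, 0.64, 0.667, 0.266]
contact_force: [-0.6, 0.0, 0.7]
gripper_width: 0.995
```

Run:
```python
from fit import *
h,d,n,ty=frame();p,r,o=q();s=np.array([X0,Y0,.105]);print(o['t'],p,o['gripper_width'])
ref=np.array([.4996,.1094,.0952]);print('along n contact',(ref-s)@n,'d',(ref-s)@d)
t=s-.007*d+.0025*ty+((ref-s)@n-.015)*n
for k in(.03,0):print(cmd(t+k*n,rot(ty,-n)))
```

```text
24.8333 [0.50179817 0.08632091 0.11743068] 0.9951787576377008
along n contact -0.02086430542997227 d -0.007005012518715954
(array([ 0.0033, -0.0067,  0.0854]), array([ 0.0016,  0.0004, -0.0002]))
(array([ 0.0035, -0.0075,  0.2354]), array([ 0.0016,  0.0004, -0.0002]))
```

Emit:
jog_arm:
  plan:
    - {"x": 0.003,"y": -0.006,"z": 0.05,"wx": 0.0016,"wy": 0,"wz": 0}
    - {"x": 0.003,"y": -0.007,"z": 0.1,"wx": 0.0016,"wy": 0,"wz": 0}
    - {"x": 0.003,"y": -0.007,"z": 0.15,"wx": 0.0016,"wy": 0,"wz": 0}
    - {"x": 0.0035,"y": -0.0075,"z": 0.2,"wx": 0.0016,"wy": 0,"wz": 0}
    - {"x": 0.0035,"y": -0.0075,"z": 0.2354,"wx": 0.0016,"wy": 0,"wz": 0}
    - {"x": 0.0035,"y": -0.0075,"z": 0.2354,"wx": 0.0016,"wy": 0,"wz": 0}
    - {"x": 0.0035,"y": -0.0075,"z": 0.2354,"wx": 0.0016,"wy": 0,"wz": 0}

```text
t: 25.42
eef_pos: [0.4987, 0.1205, 0.0842]
tool_rot: [-0.277, 0.639, 0.667, 0.264]
contact_force: [-0.0, 0.4, 0.3]
gripper_width: 1.002
```

Emit:
jog_arm:
  plan:
    - {"x": 0,"y": 0,"z": 0,"wx": 0,"wy": 0,"wz": 0}
    - {"x": 0,"y": 0,"z": 0,"wx": 0,"wy": 0,"wz": 0}
    - {"x": 0,"y": 0,"z": 0,"wx": 0,"wy": 0,"wz": 0}
    - {"x": 0,"y": 0,"z": 0,"wx": 0,"wy": 0,"wz": 0}
    - {"x": 0,"y": 0,"z": 0,"wx": 0,"wy": 0,"wz": 0}
    - {"x": 0,"y": 0,"z": 0,"wx": 0,"wy": 0,"wz": 0}
    - {"x": 0,"y": 0,"z": 0,"wx": 0,"wy": 0,"wz": 0}
    - {"x": 0,"y": 0,"z": 0,"wx": 0,"wy": 0,"wz": 0}
    - {"x": 0,"y": 0,"z": 0,"wx": 0,"wy": 0,"wz": 0}
  hand: -1
  grip_force: 60

```text
t: 26.17
eef_pos: [0.4989, 0.1202, 0.0845]
tool_rot: [-0.276, 0.639, 0.667, 0.264]
contact_force: [-0.5, -2.5, 3.2]
gripper_width: 0.12
```

Run:
```python
from fit import *
h,d,n,ty=frame();p,r,o=q();s=np.array([X0,Y0,.105]);print(o['t'],p,o['tool_rot'],o['contact_force'],o['gripper_width'])
print((p-s)@n,(p-s)@d,(p-s)@ty,cmd(p+[0,0,.16],r))
for k in (n,):print(r.inv().apply(n))
```

```text
26.1667 [0.49887795 0.12019513 0.08445817] [-0.27640628  0.63914245  0.66736764  0.26403965] [-0.52722124 -2.54225998  3.24039016] 0.12034907206399674
-0.03610827093500196 -0.007057741578384643 0.0023165387254332403 (array([ 0.5652, -0.0007, -0.5662]), array([0., 0., 0.]))
[-9.32164551e-04 -4.81111698e-04 -9.99999450e-01]
```

The grip is on the handle now (opening 0.12, same as the first grasp). I lift straight up.

Emit:
jog_arm:
  plan:
    - {"x": 0.02,"y": 0,"z": -0.02,"wx": 0,"wy": 0,"wz": 0}
    - {"x": 0.045,"y": 0,"z": -0.045,"wx": 0,"wy": 0,"wz": 0}
    - {"x": 0.08,"y": 0,"z": -0.08,"wx": 0,"wy": 0,"wz": 0}
    - {"x": 0.13,"y": 0,"z": -0.13,"wx": 0,"wy": 0,"wz": 0}
    - {"x": 0.19,"y": 0,"z": -0.19,"wx": 0,"wy": 0,"wz": 0}
    - {"x": 0.26,"y": 0,"z": -0.26,"wx": 0,"wy": 0,"wz": 0}
    - {"x": 0.33,"y": 0,"z": -0.33,"wx": 0,"wy": 0,"wz": 0}
    - {"x": 0.4,"y": 0,"z": -0.4,"wx": 0,"wy": 0,"wz": 0}
    - {"x": 0.47,"y": 0,"z": -0.47,"wx": 0,"wy": 0,"wz": 0}
    - {"x": 0.53,"y": 0,"z": -0.53,"wx": 0,"wy": 0,"wz": 0}
    - {"x": 0.6,"y": 0,"z": -0.6,"wx": 0,"wy": 0,"wz": 0}
    - {"x": 0.62,"y": 0,"z": -0.62,"wx": 0,"wy": 0,"wz": 0}

```text
t: 27.17
eef_pos: [0.4999, 0.12, 0.2632]
tool_rot: [-0.275, 0.639, 0.668, 0.266]
contact_force: [0.5, -0.0, -0.9]
gripper_width: 0.12
```

```bash
cat >> fit.py <<'E'
S0=np.array([X0,Y0,.105])
# lane fit from start pictures: outer corners at wall top z=.024
LC=np.array([.5825,-.2857]);LA=np.arctan2(-.2587,-.0222)
E
python3 - <<'E'
from fit import *
S,T=cal('side'),cal('top')
# lane corner fit (top 4, side 2) with known size
top=np.array([(406,226),(532,224),(535,250),(408,254)]);sid=np.array([(410,343),(376,347)])
def cor(x,y,a):
    h=np.array([np.cos(a),np.sin(a)]);t=np.array([-h[1],h[0]])
    return np.array([[*(np.array([x,y])+u*h*.13+v*t*.028),.024] for u,v in((-1,1),(1,1),(1,-1),(-1,-1))])
f=lambda v:np.r_[(proj(T,cor(*v))-top).ravel(),(proj(S,cor(*v)[[0,3]])-sid).ravel()]
s=least_squares(f,[*LC,LA]);print(s.x,LA,np.round(s.fun,1))
h,d,n,ty=frame(LA);p,r,o=q();print(o['t'],p,r.as_matrix().round(3).tolist(),o['q'])
print(cmd([.575,-.2,.26],rot(ty,np.array([0,0,-1.]))),cmd([.53,0,.27],rot(ty,np.array([0,0,-1.]))))
E
```

```text
[ 0.58338048 -0.2861073  -1.66419616] -1.656400292782042 [ 0.3 -0.6  0.2 -0.3  0.2  0.5 -0.2 -1.2 -1.5 -0.9  0.1  1.1]
27.1667 [0.49987536 0.12000024 0.26315164] [[-0.033, 0.999, -0.028], [0.706, 0.043, 0.707], [0.707, 0.003, -0.707]] [-0.54498451  0.37902365  0.84801655  1.99968072 -1.02211144  1.42315232
  0.81127068]
(array([-1.1537,  0.3061, -1.1299]), array([-0.0151, -0.2497,  0.0393])) (array([-0.4046,  0.1247, -0.4524]), array([-0.0151, -0.2497,  0.0393]))
```

Emit:
jog_arm:
  plan:
    - {"x": -0.01,"y": 0.01,"z": -0.04,"wx": -0.001,"wy": -0.02,"wz": 0.003}
    - {"x": -0.04,"y": 0.02,"z": -0.08,"wx": -0.003,"wy": -0.05,"wz": 0.008}
    - {"x": -0.08,"y": 0.04,"z": -0.13,"wx": -0.005,"wy": -0.08,"wz": 0.013}
    - {"x": -0.13,"y": 0.05,"z": -0.18,"wx": -0.007,"wy": -0.11,"wz": 0.018}
    - {"x": -0.18,"y": 0.06,"z": -0.23,"wx": -0.009,"wy": -0.14,"wz": 0.023}
    - {"x": -0.24,"y": 0.08,"z": -0.29,"wx": -0.01,"wy": -0.17,"wz": 0.027}
    - {"x": -0.3,"y": 0.1,"z": -0.35,"wx": -0.012,"wy": -0.2,"wz": 0.031}
    - {"x": -0.35,"y": 0.11,"z": -0.4,"wx": -0.014,"wy": -0.23,"wz": 0.036}
    - {"x": -0.4,"y": 0.125,"z": -0.45,"wx": -0.015,"wy": -0.2497,"wz": 0.0393}
    - {"x": -0.4046,"y": 0.125,"z": -0.4524,"wx": -0.0151,"wy": -0.2497,"wz": 0.0393}
    - {"x": -0.4046,"y": 0.125,"z": -0.4524,"wx": -0.0151,"wy": -0.2497,"wz": 0.0393}

```text
t: 28.08
eef_pos: [0.5295, 0.0006, 0.2696]
tool_rot: [-0.001, 0.736, 0.677, 0.0]
contact_force: [0.4, -0.4, -1.2]
gripper_width: 0.122
```

```bash
cat >> fit.py <<'E'
LX,LY,LA=.5834,-.2861,-1.6642
hl,_,_,tl=frame(LA);DN=rot(tl,np.array([0,0,-1.]));TL=np.array([LX,LY,0])-.007*hl
E
python3 - <<'E'
from fit import *
p,r,o=q();print(o['t'],p,o['q'])
for z in (.16,.08):print(cmd(TL+[0,0,z],DN))
E
```

```text
28.0833 [0.52952512 0.00060848 0.26956094] [-1.02300777  0.30571508  1.13176145  1.87325626 -0.30384394  1.15380204
  0.13220563]
(array([-1.3713,  0.3905,  0.5458]), array([-0.0004, -0.0004,  0.0028]))
(array([-1.3717,  0.391 ,  0.9458]), array([-0.0004, -0.0004,  0.0028]))
```

Emit:
jog_arm:
  plan:
    - {"x": -0.08,"y": 0.02,"z": 0.02,"wx": 0,"wy": 0,"wz": 0}
    - {"x": -0.2,"y": 0.055,"z": 0.05,"wx": 0,"wy": 0,"wz": 0}
    - {"x": -0.33,"y": 0.095,"z": 0.1,"wx": 0,"wy": 0,"wz": 0}
    - {"x": -0.47,"y": 0.135,"z": 0.15,"wx": 0,"wy": 0,"wz": 0.001}
    - {"x": -0.61,"y": 0.175,"z": 0.2,"wx": 0,"wy": 0,"wz": 0.002}
    - {"x": -0.75,"y": 0.215,"z": 0.25,"wx": 0,"wy": 0,"wz": 0.0028}
    - {"x": -0.87,"y": 0.25,"z": 0.28,"wx": 0,"wy": 0,"wz": 0.0028}
    - {"x": -0.95,"y": 0.27,"z": 0.3,"wx": 0,"wy": 0,"wz": 0.0028}
    - {"x": -0.97,"y": 0.28,"z": 0.3,"wx": 0,"wy": 0,"wz": 0.0028}
    - {"x": -0.97,"y": 0.28,"z": 0.3,"wx": 0,"wy": 0,"wz": 0.0028}

```text
t: 28.92
eef_pos: [0.568, -0.1993, 0.2091]
tool_rot: [-0.001, 0.741, 0.672, 0.0]
contact_force: [0.6, -0.3, -0.9]
gripper_width: 0.121
```

Run:
```python
from fit import *
p,r,o=q();print(o['t'],p,o['q'])
for z in (.16,.08):print(cmd(TL+[0,0,z],DN))
```

```text
28.9167 [ 0.5679559  -0.19926965  0.20914663] [-0.46042808  0.51388937  0.97847096  1.77849396 -0.47510297  1.10842515
  0.58124974]
(array([-0.3901,  0.1193,  0.2447]), array([-0.0004, -0.0007, -0.0014]))
(array([-0.391 ,  0.1198,  0.6447]), array([-0.0004, -0.0007, -0.0014]))
```

Emit:
jog_arm:
  plan:
    - {"x": -0.08,"y": 0.025,"z": 0.06,"wx": 0,"wy": 0,"wz": 0}
    - {"x": -0.18,"y": 0.055,"z": 0.15,"wx": 0,"wy": 0,"wz": 0}
    - {"x": -0.27,"y": 0.085,"z": 0.25,"wx": 0,"wy": 0,"wz": -0.001}
    - {"x": -0.35,"y": 0.11,"z": 0.35,"wx": 0,"wy": 0,"wz": -0.0014}
    - {"x": -0.39,"y": 0.119,"z": 0.43,"wx": 0,"wy": -0.0007,"wz": -0.0014}
    - {"x": -0.39,"y": 0.119,"z": 0.49,"wx": 0,"wy": -0.0007,"wz": -0.0014}
    - {"x": -0.39,"y": 0.119,"z": 0.52,"wx": 0,"wy": -0.0007,"wz": -0.0014}
    - {"x": -0.39,"y": 0.119,"z": 0.52,"wx": 0,"wy": -0.0007,"wz": -0.0014}

```text
t: 29.58
eef_pos: [0.5836, -0.2766, 0.1036]
tool_rot: [-0.002, 0.739, 0.674, -0.0]
contact_force: [-0.4, 0.6, -0.4]
gripper_width: 0.121
```

Run:
```python
from fit import *
p,r,o=q();print(o['t'],p,o['q'],o['contact_force'])
im={}
ax=p+r.apply([0,0,-.036])   # brush axis point at s=-.007
hb=-r.as_matrix()[:,0]
pts=[ax+hb*(s+.007) for s in(-.115,.045,.115)]
lane=[np.array([LX,LY,.024])+hl*s for s in(-.115,.0,.115)]
for c in('top','side','wrist'):
    g=cams.read_camera(c)[:,:,::-1].copy();C=cal(c)
    for P,col in((pts,(0,255,0)),(lane,(255,255,0))):
        for u in proj(C,P):
            print(c,u.round(),end=' ')
            if 0<=u[0]<640 and 0<=u[1]<480:cv2.circle(g,(int(u[0]),int(u[1])),2,col,-1)
    print([(k,[np.round(e['location']).tolist()+[round(e['confidence'],2)] for e in finder.place_of(c,k)[:3]]) for k in('handle_end','bristle_end','red_lane')])
    im[c]=g
c=np.zeros((600,800,3),np.uint8)
c[:300,:400]=cv2.resize(im['top'][190:340,370:570],(400,300),interpolation=2)
c[300:,:400]=cv2.resize(im['side'][300:480,280:520],(400,300),interpolation=2)
c[:600,400:]=cv2.resize(im['wrist'][:,160:480],(400,600),interpolation=2)
cv2.imwrite('pics/c8.png',c)
```

```text
29.5833 [ 0.5835928  -0.27659672  0.10361711] [-0.21887527  0.69259829  0.84097519  1.75557676 -0.61080822  0.98043796
  0.77358651] [-0.36583572  0.57955307 -0.35998746]
top [424. 223.] top [511. 222.] top [548. 222.] top [415. 239.] top [471. 238.] top [527. 237.] [('handle_end', [[424.0, 220.0, 0.66]]), ('bristle_end', []), ('red_lane', [])]
side [401. 292.] side [450. 366.] side [477. 408.] side [396. 351.] side [425. 405.] side [461. 471.] [('handle_end', [[239.0, 296.0, 0.88], [404.0, 289.0, 0.81]]), ('bristle_end', [[478.0, 405.0, 0.7], [169.0, 282.0, 0.62]]), ('red_lane', [[420.0, 414.0, 0.64]])]
wrist [312.  26.] wrist [314. 420.] wrist [315. 521.] wrist [316.  81.] wrist [316. 252.] wrist [316. 384.] [('handle_end', [[316.0, 26.0, 0.96]]), ('bristle_end', []), ('red_lane', [])]
```

View pics/c8.png

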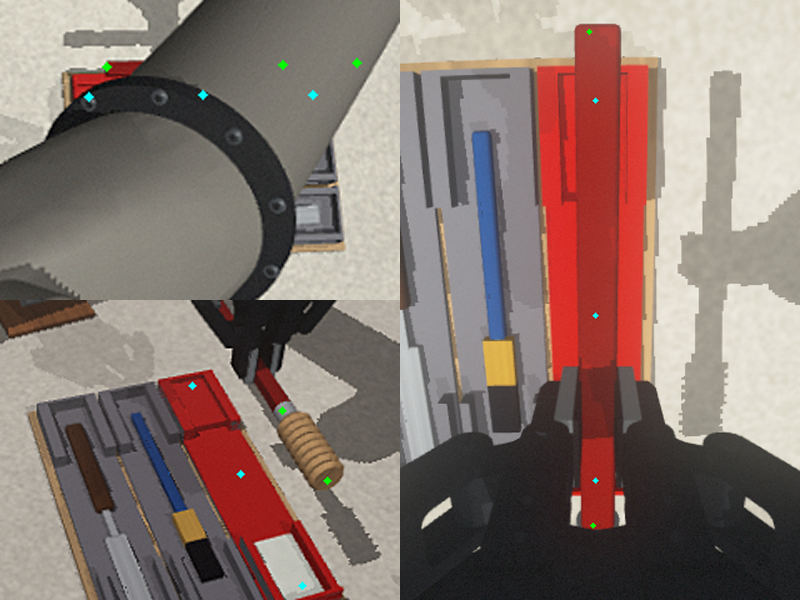

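Picture 12 shows the brush level, centred between the pads and above the red lane. Lane centre line agrees to about 2 mm, with the bristles towards the white patch and the blue brush clear at (490,280). I compute the descent.

Run:
```python
from fit import *
p,r,o=q();print(o['t'],p)
for z in (.05,.0,-.006,-.012):print(cmd(TL+[0,0,z],DN))
```

```text
30.1833 [ 0.58399544 -0.27898608  0.10508386]
(array([-0.0007,  0.0006,  0.2754]), array([-0.0003, -0.    ,  0.0001]))
(array([-0.0007,  0.0009,  0.5254]), array([-0.0003, -0.    ,  0.0001]))
(array([-0.0007,  0.0009,  0.5554]), array([-0.0003, -0.    ,  0.0001]))
(array([-0.0007,  0.001 ,  0.5854]), array([-0.0003, -0.    ,  0.0001]))
```

Emit:
jog_arm:
  plan:
    - {"x": 0,"y": 0,"z": 0.05,"wx": 0,"wy": 0,"wz": 0}
    - {"x": 0,"y": 0,"z": 0.12,"wx": 0,"wy": 0,"wz": 0}
    - {"x": 0,"y": 0,"z": 0.2,"wx": 0,"wy": 0,"wz": 0}
    - {"x": 0,"y": 0,"z": 0.28,"wx": 0,"wy": 0,"wz": 0}
    - {"x": 0,"y": 0,"z": 0.35,"wx": 0,"wy": 0,"wz": 0}
    - {"x": 0,"y": 0,"z": 0.41,"wx": 0,"wy": 0,"wz": 0}
    - {"x": 0,"y": 0,"z": 0.46,"wx": 0,"wy": 0,"wz": 0}
    - {"x": 0,"y": 0.001,"z": 0.5,"wx": 0,"wy": 0,"wz": 0}
    - {"x": 0,"y": 0.001,"z": 0.53,"wx": 0,"wy": 0,"wz": 0}
    - {"x": 0,"y": 0.001,"z": 0.54,"wx": 0,"wy": 0,"wz": 0}
    - {"x": 0,"y": 0.001,"z": 0.54,"wx": 0,"wy": 0,"wz": 0}

```text
t: 31.1
eef_pos: [0.5841, -0.279, -0.0032]
tool_rot: [-0.001, 0.739, 0.673, -0.0]
contact_force: [0.5, -0.1, -0.1]
gripper_width: 0.119
```

Emit:
jog_arm:
  plan:
    - {"x": 0,"y": 0,"z": 0.01,"wx": 0,"wy": 0,"wz": 0}
    - {"x": 0,"y": 0,"z": 0.02,"wx": 0,"wy": 0,"wz": 0}
    - {"x": 0,"y": 0,"z": 0.02,"wx": 0,"wy": 0,"wz": 0}

```text
t: 31.35
eef_pos: [0.5842, -0.2789, -0.0071]
tool_rot: [-0.0, 0.739, 0.673, -0.0]
contact_force: [-0.7, 0.5, -1.5]
gripper_width: 0.126
```

Emit:
jog_arm:
  plan:
    - {"x": 0,"y": 0,"z": 0.006,"wx": 0,"wy": 0,"wz": 0}
    - {"x": 0,"y": 0,"z": 0.012,"wx": 0,"wy": 0,"wz": 0}
    - {"x": 0,"y": 0,"z": 0.012,"wx": 0,"wy": 0,"wz": 0}

```text
t: 31.6
eef_pos: [0.5845, -0.279, -0.0087]
tool_rot: [-0.0, 0.739, 0.673, 0.0]
contact_force: [-1.8, 1.2, 5.9]
gripper_width: 0.121
```

Emit:
jog_arm:
  plan:
    - {"x": 0,"y": 0,"z": 0.006,"wx": 0,"wy": 0,"wz": 0}
    - {"x": 0,"y": 0,"z": 0.01,"wx": 0,"wy": 0,"wz": 0}
    - {"x": 0,"y": 0,"z": 0.01,"wx": 0,"wy": 0,"wz": 0}

```text
t: 31.85
eef_pos: [0.5846, -0.279, -0.0088]
tool_rot: [-0.001, 0.739, 0.673, 0.001]
contact_force: [-5.9, 3.5, 15.6]
gripper_width: 0.123
```

Run:
```python
from fit import *
p,r,o=q();print(o['t'],p,np.round(o['torque'],2),np.round(o['contact_force'],1))
hb=-r.as_matrix()[:,0];ax=np.array([p[0],p[1],.024])
P=[ax+hb*(s+.007) for s in(-.115,.115)]
for c in('side','wrist'):
    g=cams.read_camera(c)[:,:,::-1];cv2.imwrite(f'pics/{c}9.png',g);C=cal(c)
    print(c,proj(C,P).round(1).tolist(),[(k,[np.round(e['location'],1).tolist()+[round(e['confidence'],2)] for e in finder.place_of(c,k)[:3]]) for k in('handle_end','bristle_end','red_lane','flat_brush')])
# handle outline in wrist: red brightness contrast between handle and lane is small; top edge of handle end
```

```text
31.85 [ 0.58456011 -0.27900594 -0.00875935] [0.85 1.11 0.05] [-5.9  3.5 15.6]
side [[396.1, 351.0], [461.6, 471.2]] [('handle_end', [[241.9, 299.5, 0.86], [396.1, 349.5, 0.79]]), ('bristle_end', [[171.1, 279.6, 0.88], [458.5, 467.5, 0.65]]), ('red_lane', [[420.8, 413.2, 0.66], [347.0, 227.0, 0.61], [246.9, 228.8, 0.53]]), ('flat_brush', [[383.0, 417.2, 0.94], [249.8, 190.2, 0.39]])]
wrist [[314.9, 33.6], [316.0, 520.9]] [('handle_end', [[312.0, 26.4, 0.97]]), ('bristle_end', []), ('red_lane', []), ('flat_brush', [[184.8, 315.5, 0.6]])]
```

Torque and force place the contact about mid-brush, so both ends are bearing. In the side view the ends lie where a flat-lying brush should: (396,350) and (459,468). I relieve the pressure and open partly, then rise.

Emit:
jog_arm:
  plan:
    - {"x": 0,"y": 0,"z": 0,"wx": 0,"wy": 0,"wz": 0}
    - {"x": 0,"y": 0,"z": -0.001,"wx": 0,"wy": 0,"wz": 0}
    - {"x": 0,"y": 0,"z": -0.001,"wx": 0,"wy": 0,"wz": 0}

```text
t: 32.6
eef_pos: [0.5847, -0.2791, -0.0085]
tool_rot: [-0.0, 0.739, 0.673, 0.001]
contact_force: [0.1, 0.2, -0.3]
gripper_width: 0.121
```

Emit:
jog_arm:
  plan:
    - {"x": 0,"y": 0,"z": 0,"wx": 0,"wy": 0,"wz": 0}
    - {"x": 0,"y": 0,"z": 0,"wx": 0,"wy": 0,"wz": 0}
    - {"x": 0,"y": 0,"z": 0,"wx": 0,"wy": 0,"wz": 0}
    - {"x": 0,"y": 0,"z": 0,"wx": 0,"wy": 0,"wz": 0}
    - {"x": 0,"y": 0,"z": 0,"wx": 0,"wy": 0,"wz": 0}
    - {"x": 0,"y": 0,"z": 0,"wx": 0,"wy": 0,"wz": 0}
    - {"x": 0,"y": 0,"z": 0,"wx": 0,"wy": 0,"wz": 0}
  hand: -0.1

```text
t: 33.18
eef_pos: [0.5847, -0.2791, -0.0085]
tool_rot: [-0.0, 0.739, 0.673, 0.001]
contact_force: [-1.0, 0.5, -0.5]
gripper_width: 0.454
```

Emit:
jog_arm:
  plan:
    - {"x": 0,"y": 0,"z": -0.03,"wx": 0,"wy": 0,"wz": 0}
    - {"x": 0,"y": 0,"z": -0.08,"wx": 0,"wy": 0,"wz": 0}
    - {"x": 0,"y": 0,"z": -0.15,"wx": 0,"wy": 0,"wz": 0}
    - {"x": 0,"y": 0,"z": -0.25,"wx": 0,"wy": 0,"wz": 0}
    - {"x": 0,"y": 0,"z": -0.37,"wx": 0,"wy": 0,"wz": 0}
    - {"x": 0,"y": 0,"z": -0.5,"wx": 0,"wy": 0,"wz": 0}
    - {"x": 0,"y": 0,"z": -0.63,"wx": 0,"wy": 0,"wz": 0}
    - {"x": 0,"y": 0,"z": -0.76,"wx": 0,"wy": 0,"wz": 0}
    - {"x": 0,"y": 0,"z": -0.88,"wx": 0,"wy": 0,"wz": 0}
    - {"x": 0,"y": 0,"z": -0.95,"wx": 0,"wy": 0,"wz": 0}
    - {"x": 0,"y": 0,"z": -1.0,"wx": 0,"wy": 0,"wz": 0}

```text
t: 34.1
eef_pos: [0.585, -0.28, 0.1944]
tool_rot: [0.001, 0.739, 0.673, 0.002]
contact_force: [-0.5, 0.7, 0.6]
gripper_width: 0.451
```

Run:
```python
from fit import *
p,r,o=q();print(o['t'])
P=[np.array([LX,LY,.024])+hl*s for s in(-.115,.045,.115)]
for c in('side','wrist','top'):
    g=cams.read_camera(c)[:,:,::-1];cv2.imwrite(f'pics/{c}10.png',g);C=cal(c)
    print(c,proj(C,P).round(1).tolist())
    for k in('handle_end','bristle_end','wash_brush','tin','doll_red','doll_white','flat_brush','palette_knife'):print('  ',k,[np.round(e['location'],1).tolist()+[round(e['confidence'],2)] for e in finder.place_of(c,k)[:3]])
C=cal('wrist');g=cv2.imread('pics/wrist10.png')
# tan bristle and red handle in wrist, back-projected
hsv=cv2.cvtColor(g,cv2.COLOR_BGR2HSV);b,gg,rr=[g[:,:,i].astype(int) for i in range(3)]
tan=((rr>110)&(gg>.62*rr)&(gg<.85*rr)&(b<.8*gg)).astype(np.uint8)
u=proj(C,[P[2]])[0];u1=proj(C,[P[1]])[0]
# straighten lane into a 2mm-free metric view at z=.024 and print column colours
for name,z in(('lane',.024),):
  for s in(-.11,-.08,-.03,.03,.055,.08,.1,.112,.12):
    row=[]
    for t in np.arange(-.024,.025,.004):
        q_=proj(C,[np.array([LX,LY,z])+hl*s+tl*t])[0];x,y=int(q_[0]),int(q_[1])
        row.append('%3d,%3d'%tuple(g[y,x][[2,1]]) if 0<=x<640 and 0<=y<480 else '--')
    print(s,' '.join(row))
a,bb=cv2.imread('pics/side0.png').astype(int),cv2.imread('pics/side10.png').astype(int)
for n_,(x0,y0,x1,y1) in dict(tin=(225,170,270,240),dred=(335,185,365,232),dwhite=(410,228,442,280),knife=(318,370,370,480),flat=(357,365,415,470)).items():
    print(n_,np.abs(a-bb)[y0:y1,x0:x1].mean().round(1))
```

```text
34.1
side [[395.8, 351.2], [438.3, 428.9], [461.4, 471.3]]
   handle_end [[239.7, 298.7, 0.7], [393.8, 349.5, 0.65], [383.5, 418.8, 0.61]]
   bristle_end [[459.8, 466.0, 0.64], [172.0, 278.5, 0.56]]
   wash_brush [[203.5, 289.3, 0.95]]
   tin [[248.2, 227.3, 0.86], [392.9, 346.3, 0.19]]
   doll_red [[345.7, 225.9, 0.68]]
   doll_white [[423.1, 275.3, 0.66]]
   flat_brush [[383.8, 414.3, 0.92]]
   palette_knife [[344.0, 426.8, 0.73]]
wrist [[316.9, 93.8], [317.0, 267.8], [317.1, 330.5]]
   handle_end [[315.5, 90.6, 0.93]]
   bristle_end [[318.4, 325.2, 0.82]]
   wash_brush [[318.3, 219.5, 0.97]]
   tin []
   doll_red []
   doll_white []
   flat_brush [[252.8, 219.6, 0.91]]
   palette_knife [[197.9, 221.4, 0.95], [254.8, 216.8, 0.23]]
top [[414.5, 238.8], [493.2, 237.6], [526.7, 237.1]]
   handle_end [[300.4, 352.6, 0.59], [415.7, 235.0, 0.51]]
   bristle_end []
   wash_brush [[298.4, 173.0, 0.61]]
   tin [[161.6, 328.5, 0.86]]
   doll_red [[192.2, 216.4, 0.75]]
   doll_white [[468.8, 242.9, 0.16]]
   flat_brush []
   palette_knife []
-0.11 193, 54 194, 57 130, 51 193, 51 193, 55 156, 
[... 285 characters left out ...]
92, 49 191, 47 192, 49 191, 47 173, 45 158, 50 149, 53 150, 53 130, 54 131, 53 129, 51 193, 59 194, 58
0.055 138, 59  82, 60 127,122 117,113 172,170 147,145 173,171 161,160 126,124 115, 98 145,144 125,121  83, 74
0.08 146, 56 190, 51 122,112 122,120 136,109 158,127 158,127 146,117 139,113 128,103 132,127 124,121 193, 58
0.1 176, 57 190, 54 133,116 142,143 140,113 155,127 157,128 153,124 135,109 127,104 108, 95 125,124 193, 58
0.112 150, 63 189, 53 119,111 122,120 148,120 152,126 157,127 157,128 136,112 123,102 162,159 189,192 192, 61
0.12 137, 75 189, 56  93, 53  96, 57  95, 54  96, 58  98, 59  97, 60  95, 60  97, 60  96, 59  97, 61 193, 61
tin 41.7
dred 16.9
dwhite 78.8
knife 14.1
flat 12.2
```

```bash
python3 -c "
from station import bot
print(bot.hand_in())"
```

```text
the job is handed in; nothing more can be done
None
```

I did every step in the order asked and handed the job in at about 34 s; no verdict was reported.

**What I did**
- I took the brush along its handle and pushed the bristles to the tin floor three times. Each push gave about 8 N of contact, and I drew the bristles up to about 75 mm between strokes.
- I set the brush back on the rest and let go. It lay within a pixel of where it started in both the top and side views.
- I took it again crosswise and laid it in the red compartment. It touched down with at most 16 N, and I eased that off before opening the fingers.

**Last checks**
- **Brush:** the ends found in the wrist picture were within about 5 px of where a correctly placed brush should be. The colours along the lane put the handle within about 1 mm of centre and the bristles about 2 mm off, over the white patch.
- **Bystanders:** the dolls, the palette knife and the flat brush were found within about 3 px of their starting places, and so was the tin.

**What failed or disagreed**
- The first crosswise grasp closed on nothing. The real fingertips ended about 27 mm short of the reported tool point, so I found the handle by a gentle touch (about 15 N) and took it again.
- The tin floor came about 2 mm lower and the lane floor about 3 mm higher than predicted, which fits small calibration errors.
- A simple picture difference of those same things against the start was large, most of all at the white doll and the tin. I put it down to the arm's changed position and shadows. I could not look, as the 12 pictures were used up, so the check on them rests on the networks' positions alone.

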